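Sort the press-top pepper mills by their springs

TASK

The three press-top pepper mills in front of the shelf look alike, but any of them may have a worn spring: feel by the push of the cap which are stiff and which are weak. Stand the stiff ones in the partitioned drawer and the weak ones in the plain drawer, each set down upright and gently on the drawer's floor, without tipping a mill over or moving the other things standing about.

Things in the scene. Friction and masses are not known exactly. Their poses are not given: they have to be found in the camera images.
- mill_a: turned birch press-top pepper mill, one of three alike, 112 mm tall, 0.23 to 0.30 kg: foot 52 mm across, straight body 42 mm across from 28 to 86 mm up, thin steel stem, darker press cap 43 mm across from 101 to 112 mm (flat top 35 mm across). Origin: centre of the underside; z up along the mill. Starts upright on the table in front of the shelf's edge
- mill_b: another mill, same looks and sizes. Each mill's cap presses straight down 12 mm against a spring inside and comes back up. A weak (worn) mill takes 1 to 2.5 N until the cap meets its lower stop; a stiff (sound) one hardly moves below 5 N and takes 8 to 11 N from 3 mm on. It shows only when the cap is pressed
- mill_c: the third mill, same looks and sizes. Any mill may be weak or stiff, drawn afresh each time: one, two, all or none
- cap_a: the press cap of mill_a, slides 12 mm down into the mill; origin: same point as the mill's origin while the cap is up. The judge goes by the force with which the mill's strong spring stands against its cap from inside: over 2.5 N is a stiff mill, under 2.5 N (the strong spring out of line, only a light return spring left) a weak one; nothing of it can be seen
- cap_b: the same for mill_b
- cap_c: the same for mill_c
- drawer_a_floor (a point): partitioned drawer, painted pine: a lengthwise partition 8 mm thick, 34 mm high, leaves two lanes 78 mm wide, centred 43 mm left and right of this point. 216 mm long and 164 mm wide inside; floor 18 mm above the table; walls 45 mm, front 74 mm above the floor, wooden knob. This point: on its floor, centreline, 75 mm behind the front's inner face (91 mm behind the outer); x into the shelf, y left, z up.
- drawer_b_floor (a point): plain drawer, painted pine, no partition. 216 mm long and 164 mm wide inside; floor 18 mm above the table; walls 45 mm, front 74 mm above the floor, wooden knob. This point: on its floor, centreline, 75 mm behind the front's inner face (91 mm behind the outer); x into the shelf, y left, z up.
- drawer_a (a joint): how far the partitioned drawer is out towards the robot, m (0 shut, 0.2 fully out); starts 0.15 to 0.19, slides with about 3 N; that much of it, from its front's outer face, stands clear of the shelf's edge
- drawer_b (a joint): the same for the plain drawer
- shelf: pine shelf over the drawers: board 900 x 270 mm, underside 175 and top 197 mm above the table, gallery rail on its front edge to 234 mm. Origin: on the table below the middle of the front edge; x away from the robot, y left. Drawers 320 mm either side, either way round; between them a row 19 mm before the edge, 95 mm apart: mills and jar in any order. An upright tool fouls the rail there
- jar: brown stoneware mustard jar with a cork, 58 mm across and 92 mm tall, in the row with the mills; origin: centre of the underside
- tin: steel refill tin, 71 mm across and 60 mm tall, on the table in front of the mills; origin: centre of the underside
- pot: burgundy ceramic fondue pot on the shelf, 196 mm across and 82 mm tall, with a side handle; origin: centre of the underside
- burner: steel fondue burner with its snuffer lid on, foot 104 mm across, 74 mm tall, on the shelf; origin: centre of the underside
- fork_block: birch block 75 x 115 x 85 mm with six fondue forks, on the shelf; 145 mm tall with the forks; origin: centre of the underside
- bowls: stack of three small stoneware bowls on the shelf, 124 mm across and 80 mm tall; origin: centre of the underside

How it is judged (in metres and radians):
At the end, for the whole second after the job is handed in: every mill with a sound (stiff) spring stands on the floor of the partitioned drawer and every mill with a worn (weak) spring on the floor of the plain drawer: its centre inside the drawer's walls, its foot within 8 mm of the floor's height, upright within 0.15 rad, at rest and let go (((contact force between cap_a and anything else above 2.5 N and x of mill_a in the frame of drawer_a_floor between -0.075 and 0.145 m and y of mill_a in the frame of drawer_a_floor between -0.082 and 0.082 m and z of mill_a in the frame of drawer_a_floor between -0.006 and 0.008 m) or (contact force between cap_a and anything else below 2.5 N and x of mill_a in the frame of drawer_b_floor between -0.075 and 0.145 m and y of mill_a in the frame of drawer_b_floor between -0.082 and 0.082 m and z of mill_a in the frame of drawer_b_floor between -0.006 and 0.008 m)) and angle between each of mill_a, mill_b, mill_c's own z axis and vertical below 0.15 rad and linear speed of each of mill_a, mill_b, mill_c below 0.02 m/s and angular speed of each of mill_a, mill_b, mill_c below 0.2 rad/s and ((contact force between cap_b and anything else above 2.5 N and x of mill_b in the frame of drawer_a_floor between -0.075 and 0.145 m and y of mill_b in the frame of drawer_a_floor between -0.082 and 0.082 m and z of mill_b in the frame of drawer_a_floor between -0.006 and 0.008 m) or (contact force between cap_b and anything else below 2.5 N and x of mill_b in the frame of drawer_b_floor between -0.075 and 0.145 m and y of mill_b in the frame of drawer_b_floor between -0.082 and 0.082 m and z of mill_b in the frame of drawer_b_floor between -0.006 and 0.008 m)) and ((contact force between cap_c and anything else above 2.5 N and x of mill_c in the frame of drawer_a_floor between -0.075 and 0.145 m and y of mill_c in the frame of drawer_a_floor between -0.082 and 0.082 m and z of mill_c in the frame of drawer_a_floor between -0.006 and 0.008 m) or (contact force between cap_c and anything else below 2.5 N and x of mill_c in the frame of drawer_b_floor between -0.075 and 0.145 m and y of mill_c in the frame of drawer_b_floor between -0.082 and 0.082 m and z of mill_c in the frame of drawer_b_floor between -0.006 and 0.008 m))); the robot touches nothing.
It fails at once if the mustard jar or the refill tin is shifted by more than 30 mm or tipped by more than 0.35 rad (distance of any of jar, tin from where it was at the start of the episode above 0.03 m or angle between any of jar, tin's own z axis and vertical above 0.35 rad).
It fails at once if the fondue pot, the burner, the fork block or the bowl stack is shifted by more than 30 mm or tipped by more than 0.35 rad (distance of any of pot, burner, fork_block, bowls from where it was at the start of the episode above 0.03 m or angle between any of pot, burner, fork_block, bowls's own z axis and vertical above 0.35 rad).
It fails at once if a mill is tipped over (leans by more than 1 rad) (angle between any of mill_a, mill_b, mill_c's own z axis and vertical above 1 rad).
It fails at once if a mill is dropped or slammed into a drawer (moves faster than 0.6 m/s with its foot inside the drawer, less than 50 mm above the floor) ((x of mill_a in the frame of drawer_a_floor between -0.075 and 0.145 m and y of mill_a in the frame of drawer_a_floor between -0.082 and 0.082 m and z of mill_a in the frame of drawer_a_floor below 0.05 m and linear speed of mill_a above 0.6 m/s) or (x of mill_a in the frame of drawer_b_floor between -0.075 and 0.145 m and y of mill_a in the frame of drawer_b_floor between -0.082 and 0.082 m and z of mill_a in the frame of drawer_b_floor below 0.05 m and linear speed of mill_a above 0.6 m/s) or (x of mill_b in the frame of drawer_a_floor between -0.075 and 0.145 m and y of mill_b in the frame of drawer_a_floor between -0.082 and 0.082 m and z of mill_b in the frame of drawer_a_floor below 0.05 m and linear speed of mill_b above 0.6 m/s) or (x of mill_b in the frame of drawer_b_floor between -0.075 and 0.145 m and y of mill_b in the frame of drawer_b_floor between -0.082 and 0.082 m and z of mill_b in the frame of drawer_b_floor below 0.05 m and linear speed of mill_b above 0.6 m/s) or (x of mill_c in the frame of drawer_a_floor between -0.075 and 0.145 m and y of mill_c in the frame of drawer_a_floor between -0.082 and 0.082 m and z of mill_c in the frame of drawer_a_floor below 0.05 m and linear speed of mill_c above 0.6 m/s) or (x of mill_c in the frame of drawer_b_floor between -0.075 and 0.145 m and y of mill_c in the frame of drawer_b_floor between -0.082 and 0.082 m and z of mill_c in the frame of drawer_b_floor below 0.05 m and linear speed of mill_c above 0.6 m/s)).
It also fails if it takes over 72 s, if anything falls off the work surface, if the arm or the gripper's body presses on something with over 40 N, if the wrist force passes 120 N, or if a joint passes its speed limit or range.

ROBOT

A 6-joint arm with a two-finger parallel gripper is mounted at the origin on the work surface. World frame = base frame: x ahead of the robot, y to its left, z up, the work surface at z = 0. Lengths are in mm, angles in rad, forces in N, time in s.
With the tool pointing down it reaches from about 325 to 900 mm from the base axis. Payload 3.5 kg.
Tool frame: the origin (TCP) lies midway between the tips of the shut fingers; the grasp point (between the pads) lies 19 mm behind it; x points along the fingers, y is the direction in which the jaws open and shut, and the axes are right-handed (so a half turn about x gives the same grasp; the last joint's range is limited). The gripper opens to 85 mm and grips with 20 to 120 N. Pads are 22 mm wide; open, the fingers measure 114 mm over their backs; the gripper's body (76 mm by 85 mm) begins 54 mm behind the grasp point. The pads swing forward as they close: fully open they stand 13 mm farther back than shut.
Start: joints at [1.003, 0.276, -0.026, 1.268, 0, 1.467], TCP at [280.158, 558.689, 192.813] pointing down, gripper open.
Joint ranges: [-3.12, 3.12], [-0.85, 1.88], [-1.08, 1.24], [-1.95, 2.15], [-1.57, 1.53], [-3.14, 3.14]. Speed limits (rad/s): [2.57, 2.57, 3.14, 3.14, 3.14, 3.14].

INTERFACE

Orientations are given as [roll, pitch, yaw] about the fixed x, y, z axes, in that order (R = Rz(yaw) Ry(pitch) Rx(roll)).
In Python, from rig import sensors, viewer, job gives the robot as it stands.
- The arm moves only by the tool apply_moves, never from a script. Its argument "steps" is a list of rows, each a list of 3 entries, a list of its own where there are three numbers: the shift along the tool's x, y, z in cm, then the turn, a rotation vector about the tool's x, y, z in degrees, then the closure, from 0 (fully open) to 1 (shut). A call has 1 to 8 rows; each row is the pose to reach, as a shift and turn from the pose commanded when the call began, along the tool's axes at that moment; what a row does not reach only later rows make up. A row lasts 1/10 s, in which the tool goes at most 50 mm and 8.59 degrees, less where a joint would pass 70% of its speed; a pose out of reach is approached as far as the arm can. A call with a gripper value outside its range is refused whole. The fingers move at their own pace and stop on an object; "force" is the grip in N (left out, the last holds). Time passes only in rows, so rows that repeat a pose let the fingers close. It gives the time, the measured TCP pose, the force and the opening at its end, in the units of the state.
- sensors.state(): the state, without advancing time (a new reading comes with each control period).
- viewer.read_camera(name): name is "side" or "top"; returns a dict with "image" (384x512x3 uint8, red, green, blue), "fx", "fy", "cx", "cy" (pixels), "k1" (the pictures are not rectified: a ray, as slopes to the right and down, at radius r is drawn at 1 + k1 r^2 times it, then the intrinsics apply), "extrinsics" (4x4, takes a point from world to camera coordinates). Camera axes: x right, y up, looking along -z (the intrinsics and any distortion apply to the point x, -y, -z); pixel columns grow to the right and rows downward; lengths in mm; the calibration is good to about 2 mm. A picture is of the moment at which its call begins. There is no depth.
- job.job_done(): hands the job in, once; it reports no verdict.
The state is a dict: "clock": time; "qpos": joint angles; "dq": joint speeds; "tau": joint torques, N m; "ee_pos": TCP position; "eef_rot": TCP orientation; "contact_force": force on the tool from outside, world axes, zero at the start; "moment": the same for the moment, N m; "opening": finger opening in mm.
Only numpy, scipy, OpenCV 4.12 (cv2) and the standard library are available. Lean on these libraries where they do the work, as an engineer would, in place of code of your own. Each camera call takes 0.05 s, during which the arm holds its last target.

## Working session

There is one attempt and no reset: what is moved stays moved. The work goes in short steps, Python scripts to look and compute and a tool call to move; the robot and the scene stay as the last step left them, time stands still between calls to the robot, and variables do not carry over. Pictures are saved under pics/ and viewed, and the job is handed in when it is done.

Besides the shell and the picture viewer there is one more tool, called after "Request:" by a JSON object that holds its "name" and its "arguments", one argument or row to a line. apply_moves: Moves the arm, as the interface text tells. Its arguments: {"type":"object","properties":{"steps":{"type":"array","items":{"type":"array"}},"force":{"type":"number"}},"required":["steps"]}

```bash
ls; mkdir -p pics; python3 - <<'E'
from rig import sensors, viewer
import cv2,json
print(sensors.state())
for n in("side","top"):
    c=viewer.read_camera(n)
    cv2.imwrite(f"pics/{n}0.png",c["image"][:,:,::-1])
    print(n,{k:(v.tolist() if hasattr(v,'tolist') else v) for k,v in c.items() if k!="image"})
E
```

```text
pics
{'clock': 0.0, 'qpos': array([ 1.00259911e+00,  2.77126593e-01, -2.79070051e-02,  1.26799160e+00,
        2.82314592e-05,  1.46740508e+00]), 'dq': array([ 0.00040365, -0.00053327, -0.00070582, -0.00031892, -0.00011532,
       -0.00163701]), 'tau': array([ 6.88966929e-05, -4.45508659e+01,  2.95201868e+01,  1.63838599e-02,
       -4.01998914e-04,  1.04655305e-05]), 'ee_pos': array([279.68006902, 557.95661314, 191.65146356]), 'eef_rot': array([-1.68685315,  1.56856728, -2.15165915]), 'contact_force': array([-0.40450333,  0.06189131,  0.33087168]), 'moment': array([-0.02589777,  0.0356803 , -0.04885815]), 'opening': 85.27577723943845}
side {'fx': 392.9187277765908, 'fy': 392.9187277765908, 'cx': 247.71853935270164, 'cy': 192.88486189030172, 'k1': -0.13292926325250273, 'extrinsics': [[0.9868352471006561, -0.16143935761822792, -0.00967103363665601, -583.8970178266343], [0.10817865711014071, 0.6144509529980623, 0.7815032978213335, -172.62663399258173], [-0.12022301454228318, -0.7722611994471734, 0.62382615094494, -1117.404907506726], [0.0, 0.0, 0.0, 1.0]]}
top {'fx': 380.60727915492294, 'fy': 380.60727915492294, 'cx': 258.33325767671516, 'cy': 192.95168872682126, 'k1': -0.12630892480442082, 'extrinsics': [[0.023646798724151118, -0.999677746511874, 0.009232119964596129, -5.812467754896743], [0.9960621250479954, 0.024348555928409312, 0.08524899336105134, -627.5313279802958], [-0.08544631036487726, 0.007179899243188353, 0.9963169059550715, -1072.1335819047586], [0.0, 0.0, 0.0, 1.0]]}
```

View pics/side0.png

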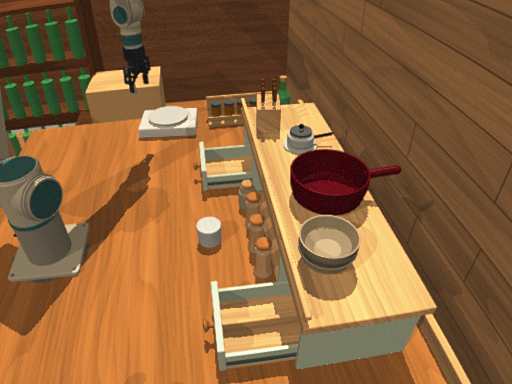

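View pics/top0.png

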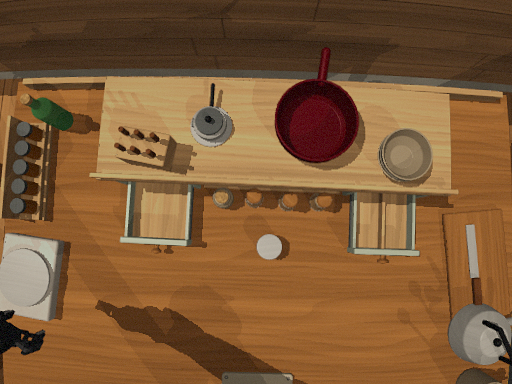

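```bash
cat > h.py <<'E'
import numpy as np, cv2
from rig import sensors, viewer
def cam(n,save=None):
    c=viewer.read_camera(n); 
    if save: cv2.imwrite(f"pics/{save}.png",c["image"][:,:,::-1])
    return c
def K(c): return np.array([[c['fx'],0,c['cx']],[0,c['fy'],c['cy']],[0,0,1.]])
def ray(c,u,v):
    p=cv2.undistortPoints(np.array([[[u,v]]],float),K(c),np.array([c['k1'],0,0,0,0.]))[0,0]
    E=np.array(c['extrinsics']); R,t=E[:3,:3],E[:3,3]
    d=R.T@np.array([p[0],-p[1],-1.]); return -R.T@t, d/np.linalg.norm(d)
def onz(c,u,v,z):
    o,d=ray(c,u,v); return o+d*(z-o[2])/d[2]
def proj(c,P):
    E=np.array(c['extrinsics']); q=E[:3,:3]@np.array(P,float)+E[:3,3]
    q=np.array([q[0],-q[1],-q[2]]); q=q/q[2]; r2=q[0]**2+q[1]**2; s=1+c['k1']*r2
    return np.array([c['fx']*q[0]*s+c['cx'],c['fy']*q[1]*s+c['cy']])
def tri(*obs):
    A=np.zeros((3,3));b=np.zeros(3)
    for c,u,v in obs:
        o,d=ray(c,u,v); M=np.eye(3)-np.outer(d,d); A+=M;b+=M@o
    return np.linalg.solve(A,b)
def crop(c,x0,y0,x1,y1,s,name):
    im=cv2.resize(c['image'][y0:y1,x0:x1,::-1],None,fx=s,fy=s,interpolation=cv2.INTER_CUBIC); cv2.imwrite(f"pics/{name}.png",im)
E
python3 - <<'E'
from h import *
c=cam("top"); crop(c,110,170,430,280,2.5,"t1")
c=cam("side"); crop(c,185,130,315,370,2.5,"s1")
E
```

```text
(no output)
```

View pics/t1.png

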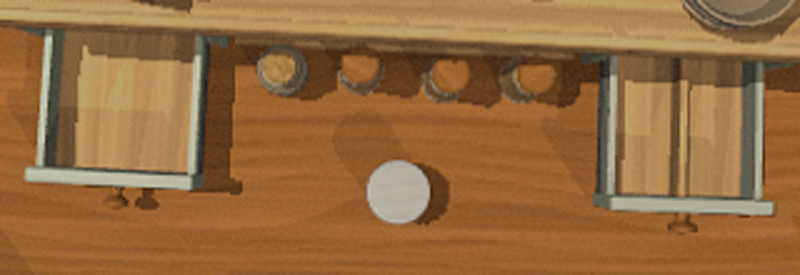

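View pics/s1.png

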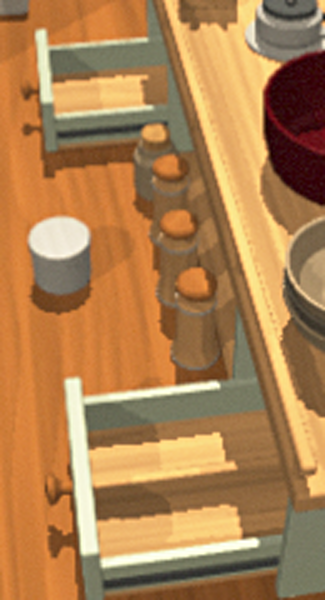

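```bash
python3 - <<'E'
from h import *
t=cam("top");s=cam("side")
for n,c in(("top",t),("side",s)):
    o=ray(c,250,190)[0]; print(n,"campos",o.round())
# caps by saturation
for n,c,box in(("top",t,(240,185,340,215)),("side",s,(240,180,275,260))):
    x0,y0,x1,y1=box; hsv=cv2.cvtColor(c['image'][y0:y1,x0:x1],cv2.COLOR_RGB2HSV)
    if n=="top":
        pass
    h,S,V=[hsv[...,i].astype(int) for i in range(3)]
    m=((h>=8)&(h<=14)&(S>150)&(V>130)).astype(np.uint8)
    big=cv2.resize(m*255,None,fx=5,fy=5,interpolation=cv2.INTER_NEAREST)
    rgb=cv2.resize(c['image'][y0:y1,x0:x1,::-1],None,fx=5,fy=5,interpolation=cv2.INTER_NEAREST)
    cv2.imwrite(f"pics/m_{n}.png",np.hstack([rgb,cv2.merge([big]*3)]) if n=="side" else np.vstack([rgb,cv2.merge([big]*3)]))
# top corners of drawer fronts (zoom/2.5 + offset), z=92
f=lambda x,y:(110+x/2.5,170+y/2.5)
for nm,p in dict(plainL=(26,175),plainR=(202,183),partL=(596,200),partR=(773,208)).items():
    print(nm,onz(t,*f(*p),92).round(1))
print("tin",onz(t,*f(398,192),60).round(1),"jar",onz(t,*f(280,68),90).round(1))
print("rail ends", onz(t,92,176,234).round(1), onz(t,456,191,234).round(1))
for p in((170,163),(180,222),(196,282)):
    print("side cap",onz(s,185+p[0]/2.5,130+p[1]/2.5,112).round(1))
for p in((362,70),(449,75),(535,75)):
    print("top cap",onz(t,*f(*p),112).round(1))
E
```

```text
top campos [ 534.   17. 1122.]
side campos [ 461. -851.  826.]
plainL [483.8 383.2  92. ]
plainR [481.4 188.7  92. ]
partL [ 472.5 -238.3   92. ]
partR [ 465.7 -438.7   92. ]
tin [475.5 -24.2  60. ] jar [608.1 108.2  90. ]
rail ends [640.8 411.2 234. ] [ 626.3 -472.   234. ]
side cap [611.5  19.9 112. ]
side cap [604.8 -81.5 112. ]
side cap [ 604.6 -172.5  112. ]
top cap [606.5  19.  112. ]
top cap [603.4 -73.8 112. ]
top cap [ 605.6 -166.   112. ]
```

View pics/m_top.png

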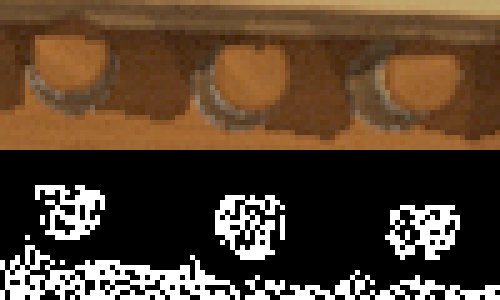

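View pics/m_side.png

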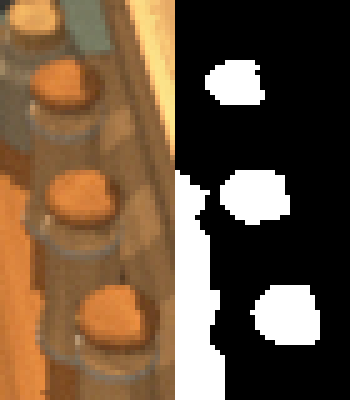

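```bash
python3 - <<'E'
from h import *
t=cam("top");s=cam("side")
T=[(254.4,195.6),(290.4,200),(324.6,200.8)]
S=[(252.6,196.5),(256.2,219.2),(263,243)]
for a,b in zip(T,S):
    print("top",onz(t,*a,109).round(1),"side",onz(s,*b,107).round(1),"tri",tri((t,*a),(s,*b)).round(1))
x0,y0,x1,y1=228,170,290,265
for n,c,b in(("s2",s,(228,170,290,265)),("t2",t,(205,180,345,216))):
    crop(c,*b,6 if n=="s2" else 5.7,n)
E
```

```text
top [613.1  20.2 109. ] side [610.4  20.3 107. ] tri [611.8  20.4 107. ]
top [603.6 -76.2 109. ] side [603.4 -77.4 107. ] tri [603.7 -76.5 106.2]
top [ 603.7 -168.2  109. ] side [ 604.5 -168.3  107. ] tri [ 604.1 -168.6  107.3]
```

View pics/s2.png

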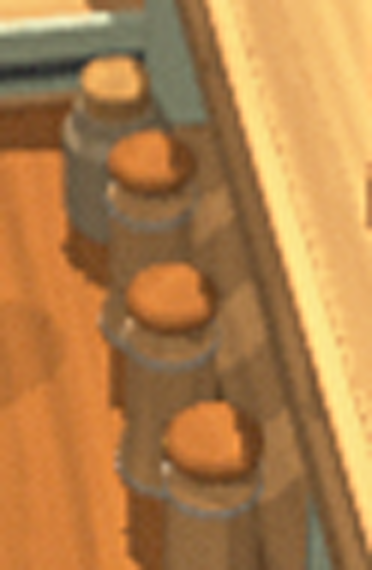

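View pics/t2.png

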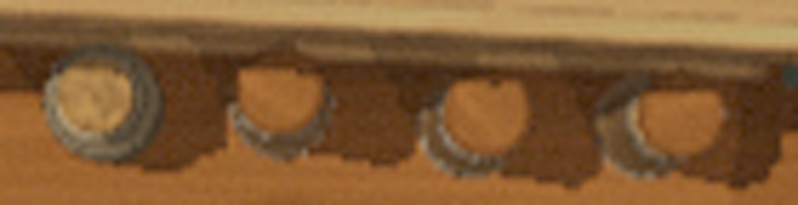

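```bash
cat >> h.py <<'E'
from scipy.spatial.transform import Rotation as Rn
def Rt(a,th,s):
    a,th=np.radians([a,th]); x=np.array([np.cos(a)*np.sin(th),np.sin(a)*np.sin(th),-np.cos(th)])
    y=s*np.array([-np.sin(a),np.cos(a),0]); return np.column_stack([x,y,np.cross(x,y)])
def cur():
    st=sensors.state(); return np.array(st['ee_pos']),Rn.from_euler('xyz',st['eef_rot']).as_matrix(),st
def plan(wps,s):
    """wps: list of (pos_mm,a,th); prints shift cm, rotvec deg from the current pose"""
    p,R,st=cur()
    for pos,a,th in wps:
        T=Rt(a,th,s); d=R.T@(np.array(pos,float)-p)/10; w=Rn.from_matrix(R.T@T).as_rotvec(degrees=True)
        print(d.round(2).tolist(),w.round(1).tolist(),"rows>=",np.ceil(max(np.linalg.norm(d)/5,np.linalg.norm(w)/8.59)))
E
python3 - <<'E'
from h import *
p,R,st=cur(); print(R.round(3))
for s in(1,-1): plan([((430,300,330),35,30),((480,-140,300),-15.6,45)],s)
E
```

```text
[[-0.     0.448  0.894]
 [-0.     0.894 -0.448]
 [-1.    -0.    -0.   ]]
[-13.73, -16.4, 24.99] [-60.2, -27.0, 16.1] rows>= 8.0
[-10.72, -53.49, 49.18] [-10.5, -44.9, 4.3] rows>= 15.0
[-13.73, -16.4, 24.99] [115.2, 18.4, 30.9] rows>= 15.0
[-10.72, -53.49, 49.18] [156.8, 6.3, 65.0] rows>= 20.0
```

Request:
{"name": "apply_moves", "arguments": {
  "steps": [
    [[-10, 0, 0], [0, 0, 0], 1],
    [[-10, 0, 0], [0, 0, 0], 1],
    [[-10.7, -53.5, 49.2], [-10.5, -44.9, 4.3], 1],
    [[-10.7, -53.5, 49.2], [-10.5, -44.9, 4.3], 1],
    [[-10.7, -53.5, 49.2], [-10.5, -44.9, 4.3], 1],
    [[-10.7, -53.5, 49.2], [-10.5, -44.9, 4.3], 1],
    [[-10.7, -53.5, 49.2], [-10.5, -44.9, 4.3], 1],
    [[-10.7, -53.5, 49.2], [-10.5, -44.9, 4.3], 1]
  ]
}}

```text
clock: 1.2
ee_pos: [361.1, 268.3, 293.6]
eef_rot: [-0.008, 0.783, -0.273]
contact_force: [0.2, -1.0, 0.0]
opening: -0.2
```

```bash
python3 - <<'E'
from h import *
p,R,st=cur(); print(p,st['qpos'].round(3),st['opening'],st['contact_force']); plan([((480,-140,300),-15.6,45)],1)
E
```

```text
[361.05945254 268.25111536 293.60979479] [ 1.    -0.274 -0.579  0.979 -0.745  1.153] -0.18462776740421977 [ 0.23681255 -0.96352473  0.02303643]
[15.47, -36.23, 16.02] [0.4, 0.2, 0.0] rows>= 9.0
```

Request:
{"name": "apply_moves", "arguments": {
  "steps": [
    [[15.5, -36.2, 16], [0, 0, 0], 1],
    [[15.5, -36.2, 16], [0, 0, 0], 1],
    [[15.5, -36.2, 16], [0, 0, 0], 1],
    [[15.5, -36.2, 16], [0, 0, 0], 1],
    [[15.5, -36.2, 16], [0, 0, 0], 1],
    [[15.5, -36.2, 16], [0, 0, 0], 1],
    [[15.5, -36.2, 16], [0, 0, 0], 1],
    [[15.5, -36.2, 16], [0, 0, 0], 1]
  ]
}}

```text
clock: 2.0
ee_pos: [463.4, -80.0, 299.3]
eef_rot: [-0.001, 0.782, -0.272]
contact_force: [1.9, 0.3, -0.8]
opening: -0.1
```

```bash
python3 - <<'E'
from h import *
p,R,st=cur(); print(p,st['qpos'].round(3),st['opening'],st['contact_force']); plan([((590,-164.5,150),-15.6,45),((602,-168,119),-15.6,45)],1)
E
```

```text
[463.37656003 -79.95954973 299.25840189] [-0.346 -0.642 -0.804  0.622  0.052 -0.053] -0.06688684162060222 [ 1.91542081  0.30085162 -0.76793424]
[20.78, -4.74, -0.39] [0.1, 0.2, -0.0] rows>= 5.0
[23.85, -4.76, -1.71] [0.1, 0.2, -0.0] rows>= 5.0
```

```bash
python3 - <<'E'
from h import *
plan([((600,-167,150),-15.6,45),((610,-170,130),-15.6,45)],1)
E
```

```text
[21.51, -4.72, 0.33] [0.1, 0.2, -0.0] rows>= 5.0
[23.66, -4.74, -0.35] [0.1, 0.2, -0.0] rows>= 5.0
```

Request:
{"name": "apply_moves", "arguments": {
  "steps": [
    [[21.5, -4.7, 0.3], [0, 0, 0], 1],
    [[21.5, -4.7, 0.3], [0, 0, 0], 1],
    [[21.5, -4.7, 0.3], [0, 0, 0], 1],
    [[21.5, -4.7, 0.3], [0, 0, 0], 1],
    [[21.5, -4.7, 0.3], [0, 0, 0], 1],
    [[21.5, -4.7, 0.3], [0, 0, 0], 1]
  ]
}}

```text
clock: 2.6
ee_pos: [598.9, -165.9, 144.5]
eef_rot: [0.0, 0.792, -0.273]
contact_force: [-0.3, -0.2, -1.2]
opening: -0.3
```

```bash
python3 - <<'E'
from h import *
p,R,st=cur(); print(p,st['qpos'].round(3),st['opening'],st['contact_force']); plan([((610,-170,130),-15.6,45)],1)
c=cam("side"); crop(c,185,130,315,280,4,"s3")
E
```

```text
[ 598.87369354 -165.90094879  144.50827809] [-0.435 -0.103 -0.85   0.051  0.114 -0.115] -0.3396789433032203 [-0.30252914 -0.16422215 -1.18091551]
[1.86, -0.09, -0.18] [-0.0, -0.4, 0.0] rows>= 1.0
```

View pics/s3.png

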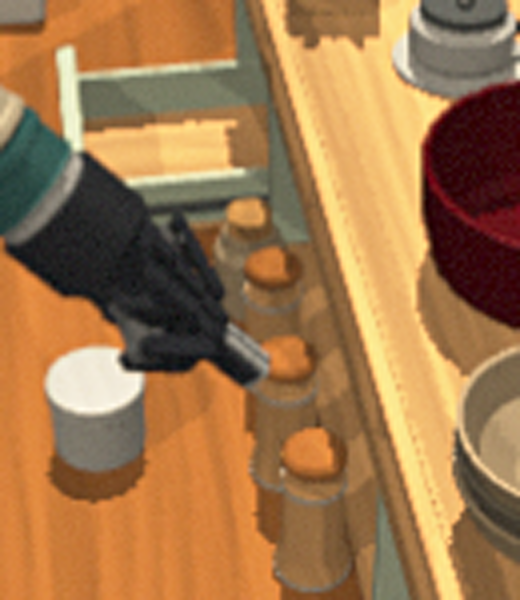

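```bash
python3 - <<'E'
from h import *
p,R,st=cur();c=cam("side"); t=cam("top"); crop(t,210,170,360,282,5,"t3")
f=lambda P:((proj(c,P)-[185,130])*4).round()
print(p,f(p),f((604,-168,112)),(proj(t,p)-[210,170])*5)
E
```

```text
[ 598.9475123  -165.42383502  146.3840897 ] [303. 405.] [311. 446.] [580.7040591  158.31374177]
```

View pics/t3.png

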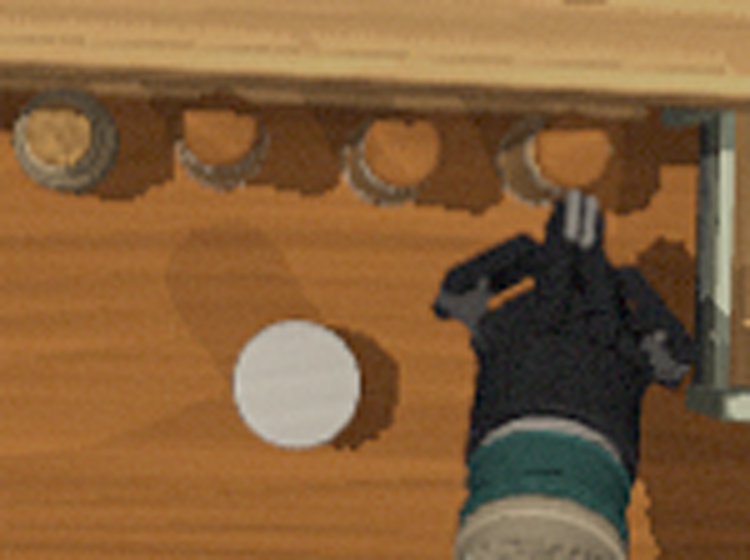

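```bash
python3 - <<'E'
from h import *
p,R,st=cur();c=cam("side"); t=cam("top"); crop(c,225,200,275,250,10,"s4"); crop(t,300,190,350,240,10,"t4")
X=tri((t,210+582/5,170+190/5),(c,185+255/4,130+365/4)); print(p,X,R.T@(X-p), proj(c,X),proj(t,X))
print(st['clock'],st['ee_pos'],st['qpos'],sensors.state()['dq'])
E
```

```text
[ 599.50929794 -165.13169491  149.2524121 ] [ 575.44206541 -159.46661632  179.38212176] [-38.7707519   -1.02255505   3.86100755] [251.01099429 221.01612986] [326.14418514 210.19731   ]
2.75 [ 599.50929794 -165.13169491  149.2524121 ] [-0.43339781 -0.11066207 -0.85014577  0.05176445  0.11369265 -0.11541587] [ 7.17591668e-04 -6.79346414e-03  7.91909296e-05 -3.98837295e-03
  1.97493153e-03  7.23694732e-04]
```

View pics/s4.png

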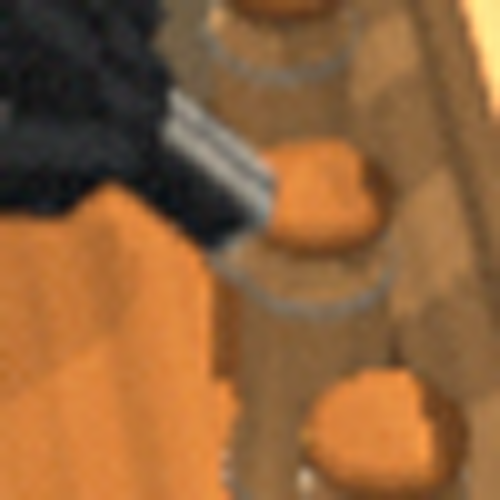

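View pics/t4.png

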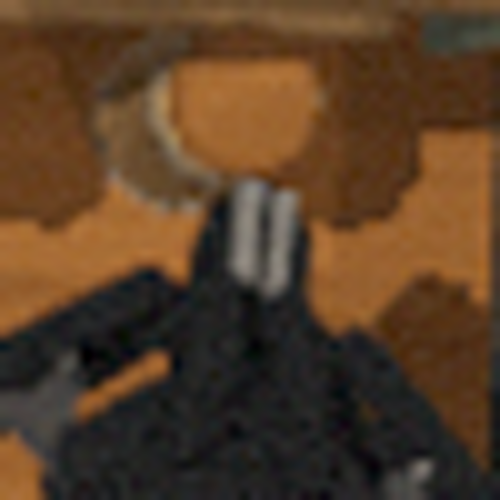

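```bash
python3 - <<'E'
from h import *
import cv2
c=cam("side"); t=cam("top")
P=np.array([279.7,558,191.7]); print(proj(c,P),proj(c,P+[0,0,13]),proj(c,P+[0,0,50]),proj(t,P),proj(t,P+[0,0,13]))
im=cv2.imread("pics/side0.png"); cv2.imwrite("pics/s0c.png",cv2.resize(im[40:120,100:180],None,fx=7,fy=7,interpolation=cv2.INTER_CUBIC))
im=cv2.imread("pics/top0.png"); cv2.imwrite("pics/t0c.png",cv2.resize(im[300:370,0:70],None,fx=7,fy=7,interpolation=cv2.INTER_CUBIC))
E
```

```text
[142.17993245 100.41465072] [141.62897503  97.26619183] [140.04334428  88.14590414] [ 38.75268027 319.10609486] [ 36.01237515 320.26424928]
```

View pics/s0c.png

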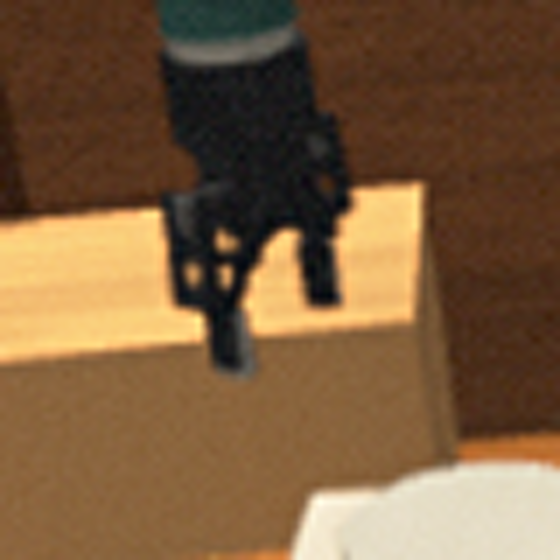

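View pics/t0c.png

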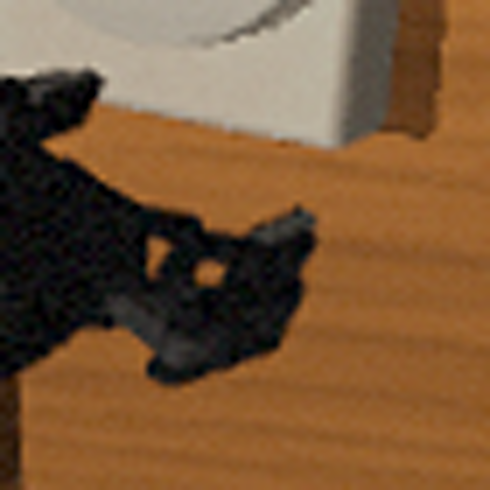

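```bash
python3 - <<'E'
from h import *
p,R,st=cur(); print(p,st['contact_force']); plan([((610,-170,130),-15.6,45)],1)
E
```

```text
[ 599.90201836 -165.08220301  150.52218772] [-0.60667917  0.39451744 -0.08796173]
[2.23, -0.2, -0.68] [0.1, 0.2, 0.0] rows>= 1.0
```

Request:
{"name": "apply_moves", "arguments": {
  "steps": [
    [[1.5, -0.1, -0.3], [0, 0, 0], 1],
    [[2.2, -0.2, -0.7], [0, 0, 0], 1],
    [[2.4, -0.2, -0.9], [0, 0, 0], 1],
    [[2.6, -0.2, -1.1], [0, 0, 0], 1],
    [[2.75, -0.2, -1.25], [0, 0, 0], 1],
    [[2.75, -0.2, -1.25], [0, 0, 0], 1]
  ]
}}

```text
clock: 3.55
ee_pos: [609.0, -170.0, 119.9]
eef_rot: [-0.001, 0.786, -0.272]
contact_force: [0.4, 0.9, 0.4]
opening: -0.2
```

```bash
python3 - <<'E'
from h import *
c=cam("side"); p,R,st=cur(); print(p,st['contact_force']); crop(c,225,200,285,260,9,"s5")
E
```

```text
[ 609.18976805 -170.09585962  120.16800335] [ 0.3540564  -0.06380406  0.20351734]
```

View pics/s5.png

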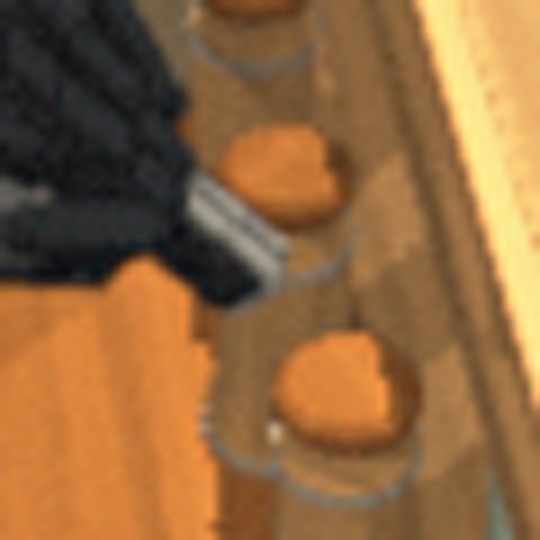

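Request:
{"name": "apply_moves", "arguments": {
  "steps": [
    [[0.14, 0, -0.14], [0, 0, 0], 1],
    [[0.28, 0, -0.28], [0, 0, 0], 1],
    [[0.42, 0, -0.42], [0, 0, 0], 1],
    [[0.42, 0, -0.42], [0, 0, 0], 1]
  ]
}}

```text
clock: 4.0
ee_pos: [609.0, -170.0, 113.6]
eef_rot: [-0.001, 0.786, -0.272]
contact_force: [0.6, 0.1, -0.0]
opening: 0.3
```

```bash
python3 - <<'E'
from h import *
c=cam("side"); t=cam("top");p,R,st=cur(); print(p,st['contact_force']); crop(c,225,200,285,260,9,"s6"); crop(t,300,185,350,235,9,"t6")
E
```

```text
[ 609.21843423 -170.16742952  114.05772452] [ 0.23286719 -0.50754286  0.18210137]
```

View pics/s6.png

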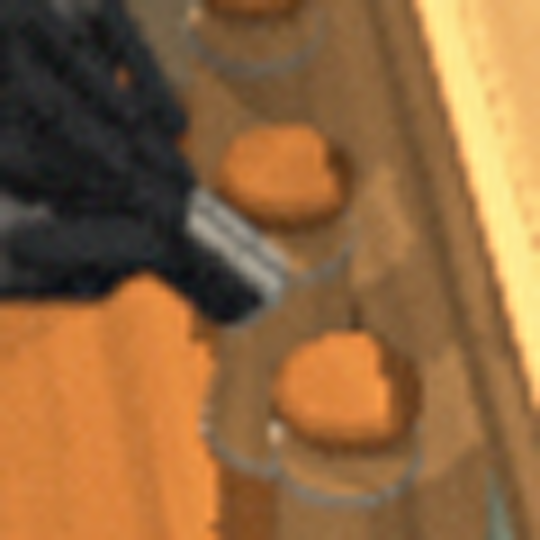

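View pics/t6.png

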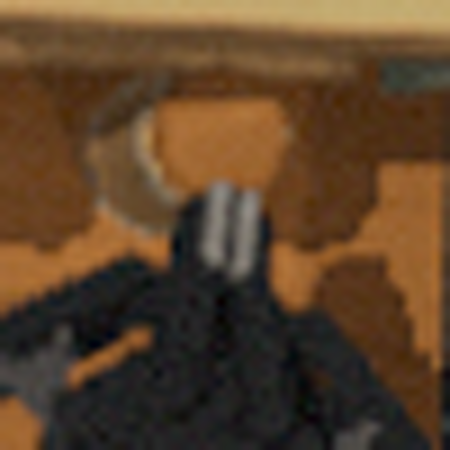

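```bash
python3 - <<'E'
from h import *
p,R,st=cur(); c=cam("side"); t=cam("top")
for a in((240,188),(245,192)):
  for b in((283,278),(262,300),(250,318)):
    X=tri((t,300+a[0]/9,185+a[1]/9),(c,225+b[0]/9,200+b[1]/9)); 
    print(X.round(1),(R.T@(X-p)).round(1))
E
```

```text
[ 587.8 -166.1  150.4] [-41.1  -1.9  10.4]
[ 585.  -167.   143.8] [-38.1  -3.5   3.9]
[ 583.4 -167.9  138.3] [-35.1  -4.7  -0.9]
[ 587.1 -167.4  151.7] [-42.2  -3.3  11. ]
[ 584.3 -168.3  145.1] [-39.3  -4.9   4.6]
[ 582.7 -169.1  139.6] [-36.3  -6.1  -0.2]
```

```bash
cat >> h.py <<'E'
OFF=39.
def plan2(wps,s=1):
    p,R,st=cur(); print("tip now",(p-OFF*R[:,0]).round(1),st['contact_force'].round(2),round(st['opening'],1),st['clock'])
    plan([(np.array(q,float)+OFF*Rt(a,th,s)[:,0],a,th) for q,a,th in wps],s)
E
python3 - <<'E'
from h import *
plan2([((608,-165,128),-15.6,45),((608,-165,118),-15.6,45)])
E
```

```text
tip now [ 582.8 -162.8  141.9] [ 0.01 -0.22  0.15] 0.2 4.2
[2.74, 0.47, 0.78] [0.1, 0.0, 0.0] rows>= 1.0
[3.45, 0.47, 0.07] [0.1, 0.0, 0.0] rows>= 1.0
```

Request:
{"name": "apply_moves", "arguments": {
  "steps": [
    [[2.74, 0.4, 0.78], [0, 0, 0], 1],
    [[2.9, 0.4, 0.6], [0, 0, 0], 1],
    [[3.1, 0.4, 0.4], [0, 0, 0], 1],
    [[3.1, 0.4, 0.4], [0, 0, 0], 1]
  ]
}}

```text
clock: 4.6
ee_pos: [633.1, -172.6, 94.1]
eef_rot: [-0.001, 0.787, -0.272]
contact_force: [0.4, 0.9, -0.4]
opening: 0.2
```

```bash
python3 - <<'E'
from h import *
plan2([((608,-165,118),-15.6,45)])
E
```

```text
tip now [ 606.6 -165.2  121.7] [ 0.43  0.93 -0.4 ] 0.2 4.6
[0.35, 0.05, -0.17] [0.0, -0.1, 0.0] rows>= 1.0
```

Request:
{"name": "apply_moves", "arguments": {
  "steps": [
    [[0.07, 0, -0.07], [0, 0, 0], 1],
    [[0.14, 0, -0.14], [0, 0, 0], 1],
    [[0.21, 0, -0.21], [0, 0, 0], 1],
    [[0.21, 0, -0.21], [0, 0, 0], 1]
  ]
}}

```text
clock: 5.0
ee_pos: [634.0, -173.0, 92.2]
eef_rot: [-0.001, 0.785, -0.273]
contact_force: [0.6, -0.7, 0.3]
opening: -0.0
```

```bash
python3 - <<'E'
from h import *
plan2([((608,-165,118),-15.6,45)])
E
```

```text
tip now [ 607.4 -165.6  119.8] [ 0.64 -0.66  0.31] -0.0 5.0
[0.15, 0.07, -0.1] [0.0, -0.0, 0.0] rows>= 1.0
```

Request:
{"name": "apply_moves", "arguments": {
  "steps": [
    [[0.07, 0, -0.07], [0, 0, 0], 1],
    [[0.14, 0, -0.14], [0, 0, 0], 1],
    [[0.21, 0, -0.21], [0, 0, 0], 1],
    [[0.21, 0, -0.21], [0, 0, 0], 1]
  ]
}}

```text
clock: 5.4
ee_pos: [634.4, -173.1, 89.3]
eef_rot: [-0.001, 0.785, -0.273]
contact_force: [0.1, -0.1, 1.5]
opening: -0.2
```

```bash
python3 - <<'E'
from h import *
c=cam("side"); plan2([((608,-165,118),-15.6,45)]); crop(c,225,200,285,260,9,"s7")
E
```

```text
tip now [ 607.8 -165.6  116.9] [-0.3   0.23  1.6 ] 0.2 5.45
[-0.08, 0.07, 0.08] [0.1, 0.0, 0.0] rows>= 1.0
```

View pics/s7.png

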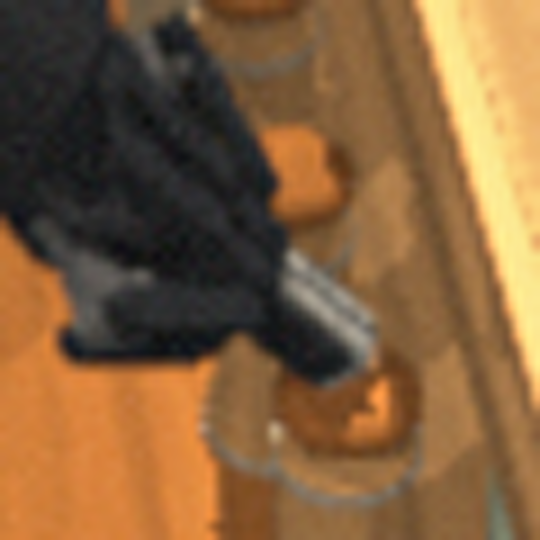

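Request:
{"name": "apply_moves", "arguments": {
  "steps": [
    [[0.07, 0, -0.07], [0, 0, 0], 1],
    [[0.14, 0, -0.14], [0, 0, 0], 1],
    [[0.21, 0, -0.21], [0, 0, 0], 1],
    [[0.21, 0, -0.21], [0, 0, 0], 1]
  ]
}}

```text
clock: 5.85
ee_pos: [634.3, -173.1, 86.3]
eef_rot: [-0.001, 0.785, -0.273]
contact_force: [-1.3, -0.2, 1.5]
opening: -0.1
```

```bash
python3 - <<'E'
from h import *
plan2([((608,-165,118),-15.6,45)])
E
```

```text
tip now [ 607.8 -165.6  113.8] [-1.29 -0.16  1.52] -0.1 5.85
[-0.29, 0.07, 0.3] [0.1, 0.0, 0.0] rows>= 1.0
```

Request:
{"name": "apply_moves", "arguments": {
  "steps": [
    [[0.07, 0, -0.07], [0, 0, 0], 1],
    [[0.14, 0, -0.14], [0, 0, 0], 1],
    [[0.21, 0, -0.21], [0, 0, 0], 1],
    [[0.21, 0, -0.21], [0, 0, 0], 1]
  ]
}}

```text
clock: 6.25
ee_pos: [634.3, -173.0, 83.3]
eef_rot: [-0.001, 0.785, -0.273]
contact_force: [-0.7, -0.1, 1.5]
opening: 0.1
```

```bash
python3 - <<'E'
from h import *
c=cam("side");plan2([((608,-165,150),-15.6,45),((603,-74,150),-7,45),((608,-74,126),-7,45)]);crop(c,225,200,285,260,9,"s8")
E
```

```text
tip now [ 607.7 -165.6  110.9] [-0.28  0.41  1.05] -0.1 6.3
[-2.76, 0.06, 2.77] [0.0, 0.0, 0.0] rows>= 1.0
[-4.85, 9.11, 0.69] [-6.0, 0.0, 6.1] rows>= 3.0
[-2.82, 9.24, -0.67] [-6.0, 0.0, 6.1] rows>= 2.0
```

View pics/s8.png

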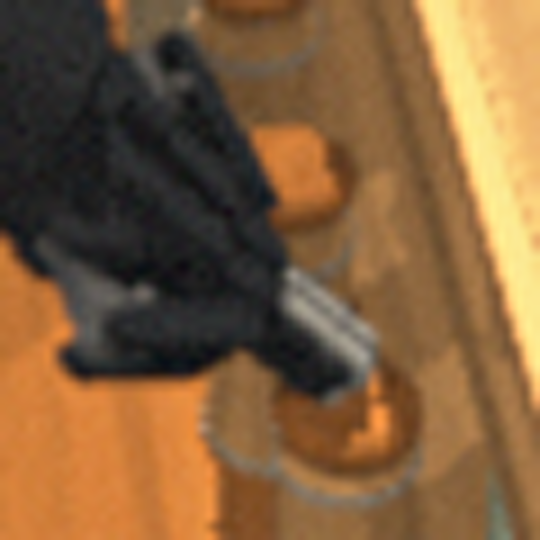

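Request:
{"name": "apply_moves", "arguments": {
  "steps": [
    [[-2.8, 0, 2.8], [0, 0, 0], 1],
    [[-2.8, 0, 2.8], [0, 0, 0], 1],
    [[-4.8, 9.1, 0.7], [-6, 0, 6.1], 1],
    [[-4.8, 9.1, 0.7], [-6, 0, 6.1], 1],
    [[-4.8, 9.1, 0.7], [-6, 0, 6.1], 1],
    [[-2.8, 9.2, -0.65], [-6, 0, 6.1], 1],
    [[-2.8, 9.2, -0.65], [-6, 0, 6.1], 1]
  ]
}}

```text
clock: 7.0
ee_pos: [632.9, -76.9, 94.5]
eef_rot: [0.002, 0.792, -0.121]
contact_force: [-0.9, 0.4, -0.9]
opening: 0.1
```

```bash
python3 - <<'E'
from h import *
plan2([((609,-74,119.5),-7,45),((609,-74,114.5),-7,45)])
E
```

```text
tip now [605.7 -73.6 122.2] [-0.86  0.36 -0.89] 0.1 7.0
[0.42, -0.01, 0.07] [-0.0, -0.4, -0.1] rows>= 1.0
[0.78, -0.01, -0.28] [-0.0, -0.4, -0.1] rows>= 1.0
```

Request:
{"name": "apply_moves", "arguments": {
  "steps": [
    [[0.14, 0, -0.14], [0, 0, 0], 1],
    [[0.28, 0, -0.28], [0, 0, 0], 1],
    [[0.42, 0, -0.42], [0, 0, 0], 1],
    [[0.52, 0, -0.52], [0, 0, 0], 1],
    [[0.62, 0, -0.62], [0, 0, 0], 1],
    [[0.62, 0, -0.62], [0, 0, 0], 1]
  ]
}}

```text
clock: 7.6
ee_pos: [635.7, -78.1, 90.0]
eef_rot: [0.0, 0.785, -0.123]
contact_force: [-0.8, -0.1, 1.4]
opening: 0.2
```

```bash
python3 - <<'E'
from h import *
plan2([((609,-74,114.5),-7,45)])
E
```

```text
tip now [608.3 -74.8 117.6] [-0.78 -0.07  1.38] 0.2 7.6
[0.26, 0.09, -0.18] [-0.0, 0.0, 0.0] rows>= 1.0
```

Request:
{"name": "apply_moves", "arguments": {
  "steps": [
    [[0.07, 0, -0.07], [0, 0, 0], 1],
    [[0.14, 0, -0.14], [0, 0, 0], 1],
    [[0.21, 0, -0.21], [0, 0, 0], 1],
    [[0.28, 0, -0.28], [0, 0, 0], 1],
    [[0.28, 0, -0.28], [0, 0, 0], 1]
  ]
}}

```text
clock: 8.1
ee_pos: [635.6, -77.9, 85.8]
eef_rot: [0.0, 0.785, -0.122]
contact_force: [-0.5, -1.8, 1.9]
opening: 0.3
```

```bash
python3 - <<'E'
from h import *
c=cam("side");plan2([((608,-75,150),-7,45),((609,23,150),2,45),((616,23,126),2,45)]);crop(c,225,180,285,240,9,"s9")
E
```

```text
tip now [608.2 -74.6 113.4] [-0.67 -1.63  1.27] 0.1 8.15
[-2.6, -0.05, 2.57] [-0.0, 0.0, 0.0] rows>= 1.0
[-3.4, 10.12, 1.77] [-6.4, 0.0, 6.4] rows>= 3.0
[-1.21, 10.21, 0.56] [-6.4, 0.0, 6.4] rows>= 3.0
```

View pics/s9.png

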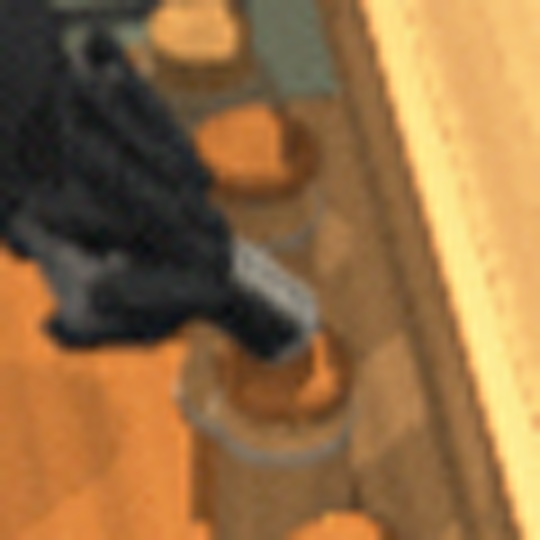

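Request:
{"name": "apply_moves", "arguments": {
  "steps": [
    [[-2.6, 0, 2.6], [0, 0, 0], 1],
    [[-2.6, 0, 2.6], [0, 0, 0], 1],
    [[-3.4, 10.1, 1.8], [-6.4, 0, 6.4], 1],
    [[-3.4, 10.1, 1.8], [-6.4, 0, 6.4], 1],
    [[-3.4, 10.1, 1.8], [-6.4, 0, 6.4], 1],
    [[-1.2, 10.2, 0.56], [-6.4, 0, 6.4], 1],
    [[-1.2, 10.2, 0.56], [-6.4, 0, 6.4], 1],
    [[-0.9, 10.2, 0.26], [-6.4, 0, 6.4], 1]
  ]
}}

```text
clock: 8.95
ee_pos: [642.9, 23.9, 93.2]
eef_rot: [0.001, 0.787, 0.036]
contact_force: [-0.2, -0.3, 0.2]
opening: -0.0
```

Request:
{"name": "apply_moves", "arguments": {
  "steps": [
    [[0.14, 0, -0.14], [0, 0, 0], 1],
    [[0.21, 0, -0.21], [0, 0, 0], 1],
    [[0.28, 0, -0.28], [0, 0, 0], 1],
    [[0.28, 0, -0.28], [0, 0, 0], 1]
  ]
}}

```text
clock: 9.35
ee_pos: [643.8, 23.6, 90.7]
eef_rot: [0.0, 0.784, 0.035]
contact_force: [-0.0, 0.1, 1.0]
opening: 0.1
```

```bash
python3 - <<'E'
from h import *
plan2([((616,23,117),2,45),((616,23,114.5),2,45)])
E
```

```text
tip now [616.2  22.6 118.2] [-0.01  0.12  0.99] 0.1 9.35
[0.07, 0.03, -0.11] [-0.0, 0.1, -0.0] rows>= 1.0
[0.25, 0.03, -0.28] [-0.0, 0.1, -0.0] rows>= 1.0
```

Request:
{"name": "apply_moves", "arguments": {
  "steps": [
    [[0.07, 0, -0.07], [0, 0, 0], 1],
    [[0.14, 0, -0.14], [0, 0, 0], 1],
    [[0.21, 0, -0.21], [0, 0, 0], 1],
    [[0.28, 0, -0.28], [0, 0, 0], 1],
    [[0.28, 0, -0.28], [0, 0, 0], 1]
  ]
}}

```text
clock: 9.85
ee_pos: [647.0, 23.8, 90.3]
eef_rot: [-0.001, 0.777, 0.036]
contact_force: [-2.5, 1.1, 9.1]
opening: 0.4
```

```bash
python3 - <<'E'
from h import *
c=cam("side");plan2([((608,-75,150),-7,45)]);crop(c,225,170,285,230,9,"s10")
E
```

```text
tip now [619.3  22.8 117.8] [-2.8   0.56  9.56] 0.2 9.9
[-3.33, -10.16, 1.2] [6.4, 0.5, -6.4] rows>= 3.0
```

View pics/s10.png

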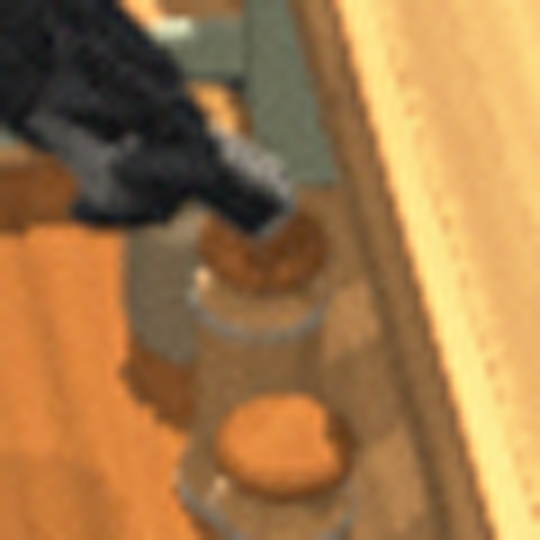

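```bash
python3 - <<'E'
from h import *
plan2([((612,23,145),2,45),((560,23,145),2,45),((575,23,107),2,45)])
E
```

```text
tip now [619.3  22.8 117.8] [-2.8   0.56  9.56] 0.2 9.9
[-2.43, 0.05, 1.4] [0.1, 0.5, -0.0] rows>= 1.0
[-6.13, 0.23, -2.24] [0.1, 0.5, -0.0] rows>= 2.0
[-2.4, 0.18, -3.9] [0.1, 0.5, -0.0] rows>= 1.0
```

Request:
{"name": "apply_moves", "arguments": {
  "steps": [
    [[-1.2, 0, 0.8], [0, 0, 0], 1],
    [[-2.4, 0, 1.5], [0, 0, 0], 1],
    [[-6.1, 0, -2.2], [0, 0, 0], 0.25],
    [[-6.1, 0, -2.2], [0, 0, 0], 0.25],
    [[-6.1, 0, -2.2], [0, 0, 0], 0.25],
    [[-2.4, 0, -3.9], [0, 0, 0], 0.25],
    [[-2.4, 0, -3.9], [0, 0, 0], 0.25],
    [[-2.4, 0, -3.9], [0, 0, 0], 0.25]
  ]
}}

```text
clock: 10.7
ee_pos: [599.1, 22.5, 74.1]
eef_rot: [0.001, 0.788, 0.037]
contact_force: [0.2, -1.0, -0.6]
opening: 64.0
```

```bash
python3 - <<'E'
from h import *
c=cam("side");t=cam("top");plan2([((625,22,57),2,45)]);crop(c,215,170,275,230,9,"s11");crop(t,220,180,300,240,9,"t11")
E
```

```text
tip now [572.7  21.3 104.5] [ 0.14  0.37 -0.22] 64.0 10.8
[7.06, -0.12, 0.31] [0.0, 0.2, -0.0] rows>= 2.0
```

View pics/s11.png

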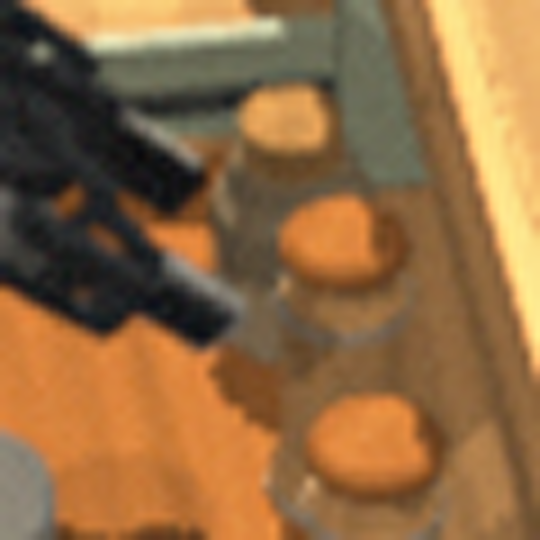

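View pics/t11.png

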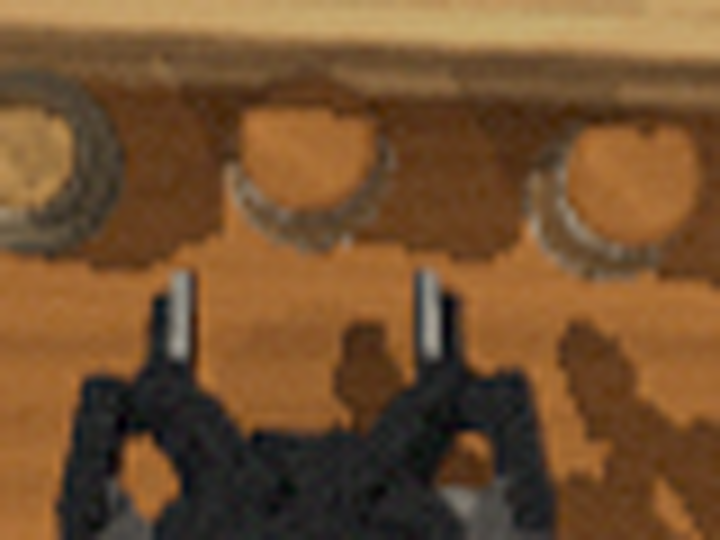

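Request:
{"name": "apply_moves", "arguments": {
  "steps": [
    [[2.5, 0, 0.1], [0, 0, 0], 0.25],
    [[5, 0, 0.2], [0, 0, 0], 0.25],
    [[6.5, 0, 0.3], [0, 0, 0], 0.25],
    [[7, 0, 0.3], [0, 0, 0], 0.25],
    [[7, 0, 0.3], [0, 0, 0], 0.25]
  ]
}}

```text
clock: 11.3
ee_pos: [651.6, 24.2, 29.6]
eef_rot: [0.0, 0.783, 0.036]
contact_force: [-0.5, -0.9, -0.5]
opening: 64.0
```

```bash
python3 - <<'E'
from h import *
c=cam("side");t=cam("top");plan2([((625,22,57),2,45)]);crop(c,215,170,275,230,9,"s12");crop(t,220,180,300,240,9,"t12")
E
```

```text
tip now [623.1  23.3  56.9] [-0.2   0.18 -0.46] 63.6 11.4
[0.13, -0.14, 0.13] [0.0, 0.1, -0.0] rows>= 1.0
```

View pics/s12.png

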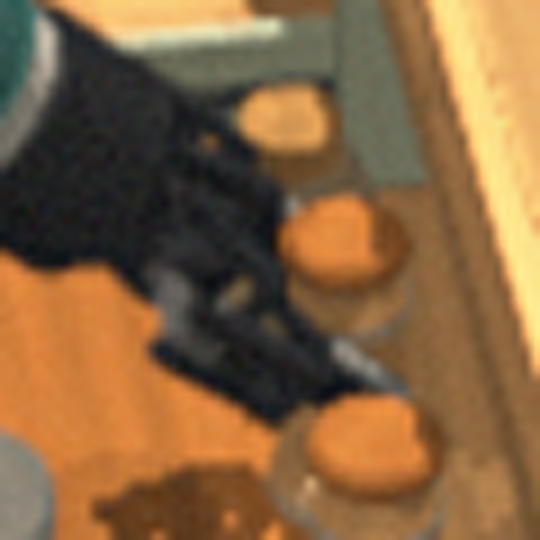

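View pics/t12.png

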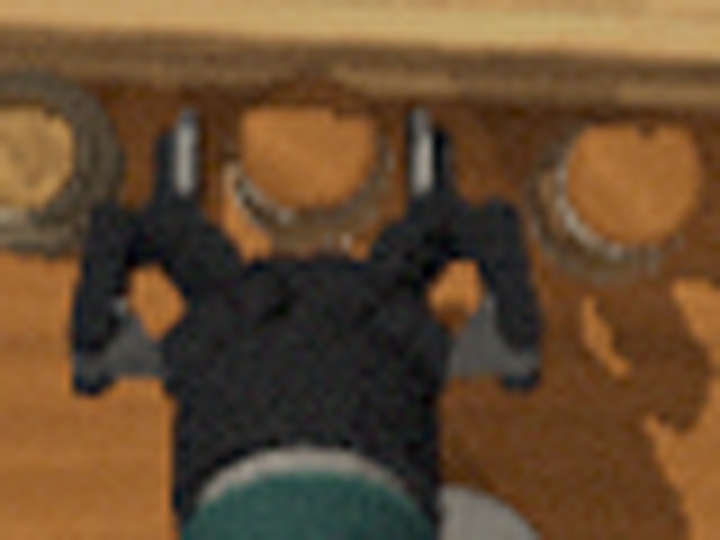

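Request:
{"name": "apply_moves", "arguments": {
  "steps": [
    [[0, 0, 0], [0, 0, 0], 1],
    [[0, 0, 0], [0, 0, 0], 1],
    [[0, 0, 0], [0, 0, 0], 1],
    [[0, 0, 0], [0, 0, 0], 1],
    [[0, 0, 0], [0, 0, 0], 1]
  ],
  "force": 40
}}

```text
clock: 11.9
ee_pos: [651.1, 23.9, 29.6]
eef_rot: [-0.001, 0.783, 0.035]
contact_force: [-4.0, 0.4, 6.9]
opening: 44.6
```

```bash
python3 - <<'E'
from h import *
c=cam("side");t=cam("top");plan2([((621,23,75),2,45),((600,22,160),2,45),((560,20,175),2,45)]);crop(c,215,170,275,230,9,"s13");crop(t,220,180,300,240,9,"t13")
E
```

```text
tip now [623.5  22.9  57.1] [-4.62 -0.5   6.82] 44.7 12.0
[-1.44, 0.01, 1.08] [0.0, 0.2, 0.0] rows>= 1.0
[-8.92, -0.02, 5.63] [0.0, 0.2, 0.0] rows>= 3.0
[-12.82, -0.08, 3.87] [0.0, 0.2, 0.0] rows>= 3.0
```

View pics/s13.png

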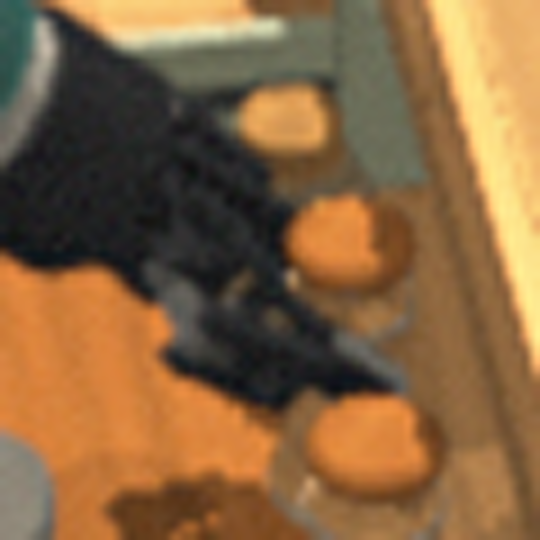

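View pics/t13.png

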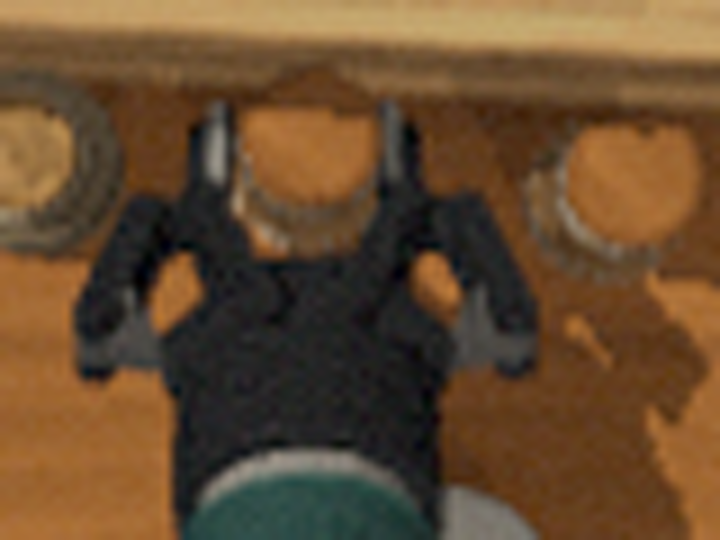

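Request:
{"name": "apply_moves", "arguments": {
  "steps": [
    [[-0.3, 0, 0.3], [0, 0, 0], 1],
    [[-0.7, 0, 0.7], [0, 0, 0], 1],
    [[-1.4, 0, 1.4], [0, 0, 0], 1],
    [[-2.1, 0, 2.1], [0, 0, 0], 1],
    [[-2.1, 0, 2.1], [0, 0, 0], 1]
  ]
}}

```text
clock: 12.5
ee_pos: [651.1, 24.2, 59.3]
eef_rot: [0.0, 0.783, 0.036]
contact_force: [0.8, 1.1, -2.1]
opening: 44.5
```

```bash
python3 - <<'E'
from h import *
c=cam("side");t=cam("top");plan2([((600,22,170),2,45),((560,20,180),2,45)]);crop(c,205,140,285,230,6.5,"s14")
E
```

```text
tip now [622.5  23.3  85.2] [-0.76 -0.26 -2.51] 45.1 12.6
[-7.59, -0.05, 4.4] [0.0, -0.0, -0.0] rows>= 2.0
[-11.13, -0.11, 2.28] [0.0, -0.0, -0.0] rows>= 3.0
```

View pics/s14.png

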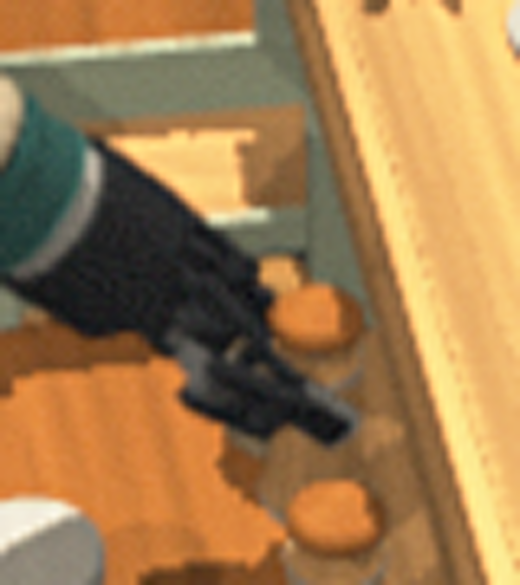

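```bash
python3 - <<'E'
from h import *
t=cam("top")
f=lambda x,y,z:onz(t,110+x/2.5,170+y/2.5,z).round(1)
print("partition",f(682,130,52),f(684,198,52),f(681,60,52)); print("walls in L",f(613,130,63),"R",f(742,130,63))
print("front inner",f(610,196,92),f(765,203,92))
print("plain walls L",f(56,110,63),"R",f(194,110,63), "front inner", f(40,168,92),f(195,176,92))
plan2([((585,22,100),2,45),((570,22,180),2,45),((560,-150,185),-10,45),((570,-298,180),-20,45)])
E
```

```text
partition [ 550.9 -347.5   52. ] [ 473.6 -350.3   52. ] [ 631.  -346.4   52. ]
walls in L [ 549.3 -264.1   63. ] R [ 551.8 -414.4   63. ]
front inner [ 477.1 -253.7   92. ] [ 471.1 -429.4   92. ]
plain walls L [556.4 362.1  63. ] R [560.7 205.3  63. ] front inner [492.  367.7  92. ] [488.8 196.5  92. ]
tip now [622.1  23.4  84.6] [-0.69  0.72 -2.77] 44.4 12.65
[-3.71, -0.01, -1.54] [-0.0, -0.1, -0.1] rows>= 1.0
[-10.44, 0.05, 3.05] [-0.0, -0.1, -0.1] rows>= 3.0
[-11.98, -17.67, 2.23] [8.5, -0.1, -8.5] rows>= 5.0
[-11.4, -32.96, 2.12] [15.6, -0.1, -15.6] rows>= 7.0
```

Request:
{"name": "apply_moves", "arguments": {
  "steps": [
    [[-3.7, 0, -1.5], [0, 0, 0], 1],
    [[-6, 0, 0.5], [0, 0, 0], 1],
    [[-9, 0, 2], [0, 0, 0], 1],
    [[-10.4, 0, 3], [0, 0, 0], 1],
    [[-11, -5, 2.8], [2.5, 0, -2.5], 1],
    [[-11.5, -9, 2.6], [4.5, 0, -4.5], 1],
    [[-12, -13, 2.4], [6.5, 0, -6.5], 1],
    [[-12, -17.7, 2.2], [8.5, 0, -8.5], 1]
  ]
}}

```text
clock: 13.45
ee_pos: [586.1, -155.5, 157.0]
eef_rot: [0.002, 0.787, -0.174]
contact_force: [1.5, -0.1, -3.0]
opening: 44.8
```

```bash
python3 - <<'E'
from h import *
c=cam("side","s15");t=cam("top");plan2([((570,-301,180),-20,45),((587,-301,170),-20,45)])
E
```

```text
tip now [ 560.4 -155.1  185.8] [ 0.49  0.33 -2.11] 44.3 13.55
[2.93, -14.64, 2.08] [6.8, 0.0, -6.7] rows>= 4.0
[4.82, -14.33, 2.55] [6.8, 0.0, -6.7] rows>= 4.0
```

View pics/s15.png

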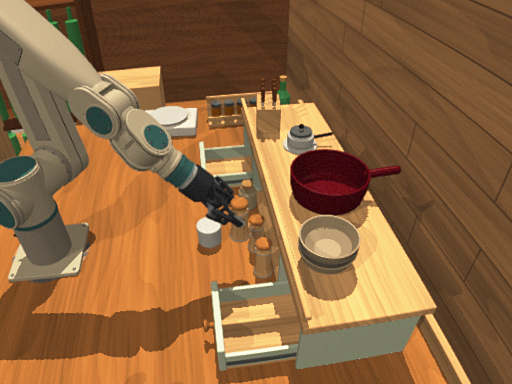

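```bash
python3 - <<'E'
from h import *
c=cam("side");p,R,st=cur();print(st['ee_pos'],proj(c,p-39*R[:,0]),c['image'].shape); crop(c,185,160,285,260,6,"s16"); t=cam("top"); crop(t,230,170,370,270,5.5,"t16")
E
```

```text
[ 587.01898749 -157.48092886  157.35113777] [244.20485034 218.17852959] (384, 512, 3)
```

View pics/s16.png

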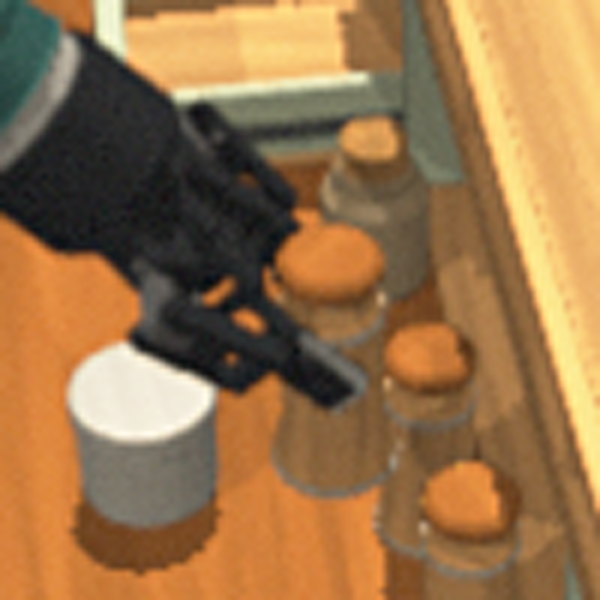

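View pics/t16.png

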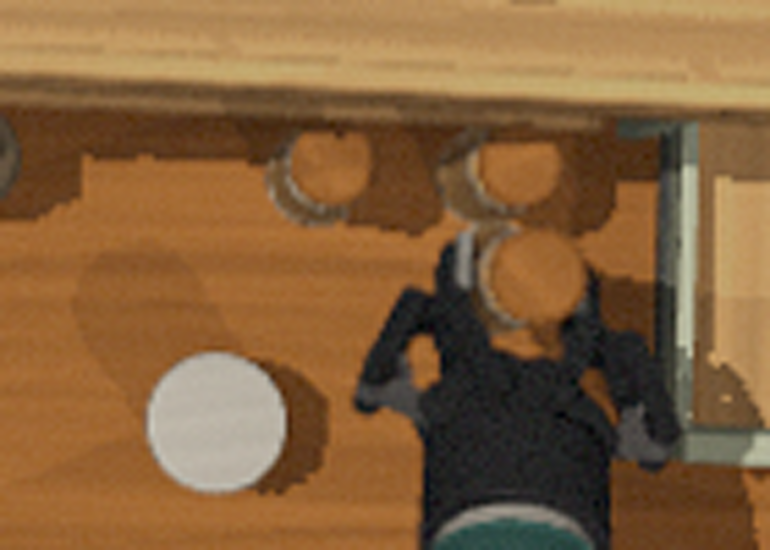

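```bash
python3 - <<'E'
from h import *
t=cam("top");c=cam("side");p,R,_=cur();tip=p-39*R[:,0]
print(tip,onz(t,328.4,220.5,238),onz(c,185+330/6,160+262/6,236), tri((t,328.4,220.5),(c,185+330/6,160+262/6)))
E
```

```text
[ 559.36346315 -149.31277977  184.05200291] [ 548.92120636 -154.05700506  238.        ] [ 550.10549068 -156.94127475  236.        ] [ 549.67627342 -154.8545491   234.25791836]
```

```bash
python3 - <<'E'
from h import *
plan2([((570,-298,180),-20,45),((584,-298,170),-20,45)])
E
```

```text
tip now [ 559.4 -149.3  184.1] [ 0.3   0.37 -1.74] 44.3 13.75
[2.79, -14.95, 2.27] [7.1, -0.2, -7.2] rows>= 4.0
[4.47, -14.71, 2.55] [7.1, -0.2, -7.2] rows>= 4.0
```

Request:
{"name": "apply_moves", "arguments": {
  "steps": [
    [[1, -5, 0.8], [2.4, 0, -2.4], 1],
    [[1.9, -10, 1.5], [4.8, 0, -4.8], 1],
    [[2.8, -14.9, 2.3], [7.1, 0, -7.1], 1],
    [[3.6, -14.8, 2.4], [7.1, 0, -7.1], 1],
    [[4.5, -14.7, 2.5], [7.1, 0, -7.1], 1],
    [[4.5, -14.7, 2.5], [7.1, 0, -7.1], 1],
    [[4.5, -14.7, 2.5], [7.1, 0, -7.1], 1]
  ]
}}

```text
clock: 14.45
ee_pos: [610.2, -305.8, 142.2]
eef_rot: [0.002, 0.788, -0.345]
contact_force: [-0.4, -0.0, -2.4]
opening: 44.3
```

```bash
python3 - <<'E'
from h import *
t=cam("top");c=cam("side");plan2([((584,-298,79),-20,45)]);crop(c,205,190,325,370,3.3,"s17");crop(t,310,170,430,260,6,"t17")
E
```

```text
tip now [ 584.5 -297.3  170.9] [ 0.16  0.53 -3.13] 44.5 14.55
[6.48, -0.1, -6.5] [0.0, -0.1, -0.1] rows>= 2.0
```

View pics/s17.png

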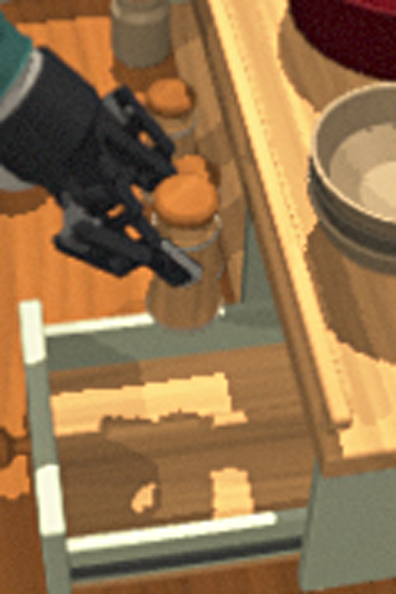

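View pics/t17.png

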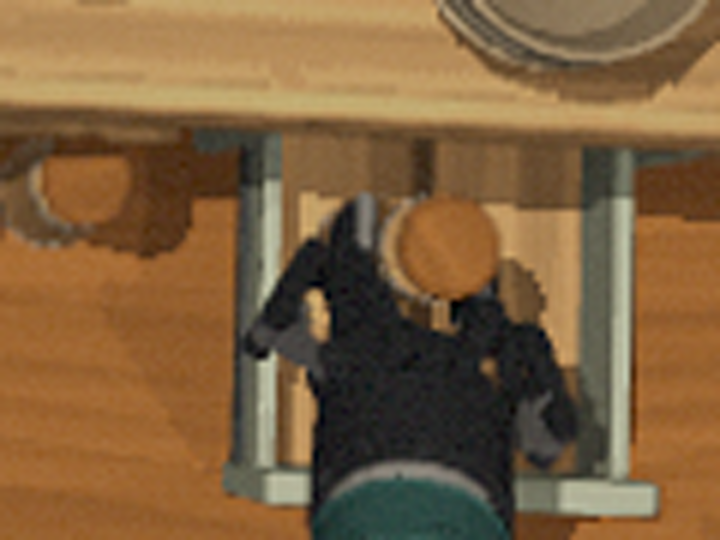

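```bash
python3 - <<'E'
from h import *
t=cam("top");c=cam("side")
print(onz(t,384.7,211,224),onz(c,205+185/3.3,190+200/3.3,222),tri((t,384.7,211),(c,205+185/3.3,190+200/3.3)))
f=lambda x,y,z:onz(t,310+x/6,170+y/6,z).round(1)
print("part",f(416,150,52),f(433,150,52),f(433,310,52),f(450,310,52))
print("wall tops inner L",f(280,200,63),f(280,400,63),"R",f(610,200,63),f(612,400,63),"outer L",f(262,200,63),f(258,400,63),"R",f(632,200,63))
print("front outer",f(225,490,92),f(657,515,92), "inner",f(265,468,92),f(600,478,92))
s=lambda x,y,z:onz(c,205+x/3.3,190+y/3.3,z).round(1)
print("side: wall R top inner",s(70,545,63),s(270,518,63),"L wall top",s(50,330,63),s(150,318,63),"front",s(22,300,92),s(50,590,92))
E
```

```text
[ 574.52649604 -293.55583888  224.        ] [ 573.26432924 -298.36433219  222.        ] [ 574.32961444 -295.33747466  218.67414101]
part [ 627.9 -337.3   52. ] [ 628.1 -345.7   52. ] [ 551.8 -345.6   52. ] [ 551.9 -354.    52. ]
wall tops inner L [ 601.8 -268.1   63. ] [ 508.3 -268.6   63. ] R [ 605.3 -429.2   63. ] [ 510.4 -429.9   63. ] outer L [ 601.6 -259.4   63. ] [ 508.1 -258.2   63. ] R [ 605.6 -440.2   63. ]
front outer [ 468.  -235.9   92. ] [ 458.4 -439.7   92. ] inner [ 478.2 -254.2   92. ] [ 475.2 -412.    92. ]
side: wall R top inner [ 475.8 -434.1   63. ] [ 604.8 -436.9   63. ] L wall top [ 482.4 -262.8   63. ] [ 555.8 -264.2   63. ] front [ 464.7 -255.5   92. ] [ 459.8 -477.3   92. ]
```

```bash
python3 - <<'E'
from h import *
plan2([((583,-307.5,165),-20,45),((583,-307.5,85),-20,45)])
E
```

```text
tip now [ 584.7 -298.1  171.5] [ 0.26 -0.12 -2.85] 44.2 14.65
[0.57, -0.95, -0.35] [0.0, -0.0, -0.0] rows>= 1.0
[6.23, -0.95, -6.0] [0.0, -0.0, -0.0] rows>= 2.0
```

Request:
{"name": "apply_moves", "arguments": {
  "steps": [
    [[0.3, -0.5, -0.2], [0, 0, 0], 1],
    [[0.6, -0.9, -0.4], [0, 0, 0], 1],
    [[2.0, -0.9, -1.8], [0, 0, 0], 1],
    [[3.4, -0.9, -3.2], [0, 0, 0], 1],
    [[4.8, -0.9, -4.6], [0, 0, 0], 1],
    [[5.8, -0.9, -5.6], [0, 0, 0], 1],
    [[6.2, -0.9, -6.0], [0, 0, 0], 1],
    [[6.2, -0.9, -6.0], [0, 0, 0], 1]
  ]
}}

```text
clock: 15.45
ee_pos: [608.1, -317.2, 56.0]
eef_rot: [0.002, 0.788, -0.349]
contact_force: [-0.0, 0.4, -2.1]
opening: 44.4
```

```bash
python3 - <<'E'
from h import *
t=cam("top");c=cam("side");plan2([((583,-307.5,75),-20,45)]);crop(c,205,190,325,370,3.3,"s18");crop(t,310,170,430,260,6,"t18")
E
```

```text
tip now [ 583.5 -308.6   85.9] [-0.04  0.35 -1.9 ] 44.9 15.55
[0.71, 0.09, -0.84] [-0.0, 0.1, 0.0] rows>= 1.0
```

View pics/s18.png

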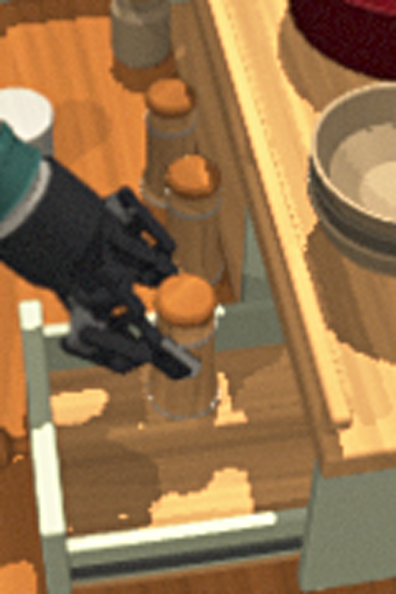

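View pics/t18.png

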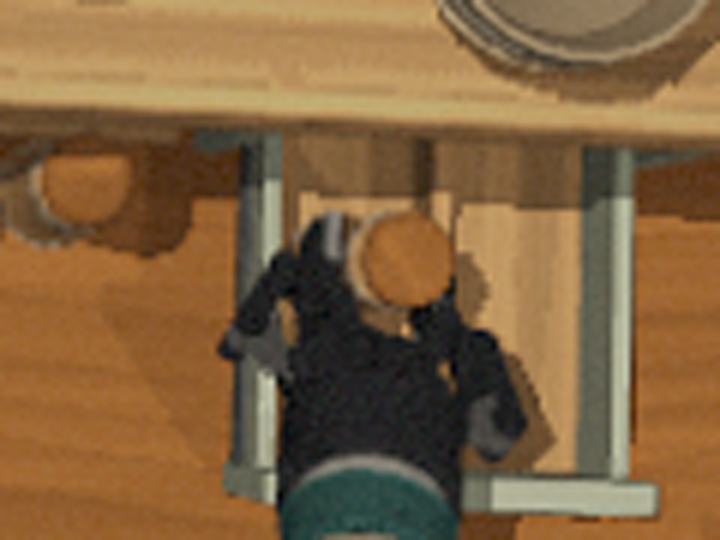

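Request:
{"name": "apply_moves", "arguments": {
  "steps": [
    [[0.2, 0, -0.2], [0, 0, 0], 1],
    [[0.4, 0, -0.4], [0, 0, 0], 1],
    [[0.6, 0, -0.6], [0, 0, 0], 1],
    [[0.7, 0, -0.7], [0, 0, 0], 1],
    [[0.7, 0, -0.7], [0, 0, 0], 1]
  ]
}}

```text
clock: 16.05
ee_pos: [609.0, -317.4, 47.6]
eef_rot: [0.001, 0.785, -0.349]
contact_force: [0.8, -0.7, -3.5]
opening: 44.4
```

```bash
python3 - <<'E'
from h import *
t=cam("top");c=cam("side");plan2([((583,-307.5,75),-20,45)]);crop(c,225,240,305,330,6,"s19")
print(onz(t,377.5,213.3,140))
E
```

```text
tip now [ 583.  -307.9   75.2] [-0.43  0.74 -2.62] 44.5 16.15
[-0.0, 0.04, -0.03] [-0.0, -0.0, 0.0] rows>= 1.0
[ 571.94211801 -303.1676625   140.        ]
```

View pics/s19.png

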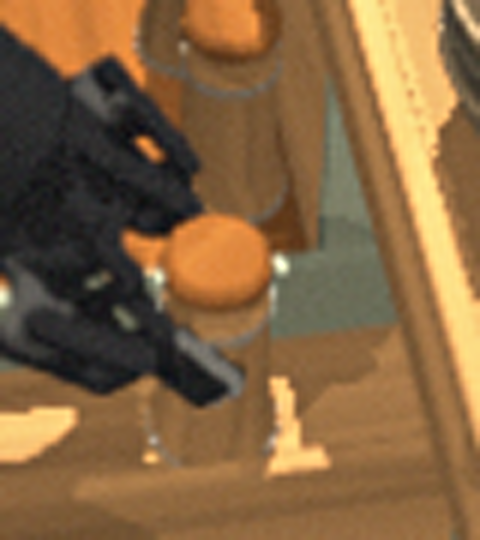

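Still hanging (−2.6 N). Lower in small steps until the weight is taken.

Request:
{"name": "apply_moves", "arguments": {
  "steps": [
    [[0.07, 0, -0.07], [0, 0, 0], 1],
    [[0.14, 0, -0.14], [0, 0, 0], 1],
    [[0.21, 0, -0.21], [0, 0, 0], 1],
    [[0.21, 0, -0.21], [0, 0, 0], 1]
  ]
}}

```text
clock: 16.55
ee_pos: [611.4, -317.8, 47.8]
eef_rot: [0.001, 0.779, -0.347]
contact_force: [-2.1, 3.4, 7.0]
opening: 44.9
```

Request:
{"name": "apply_moves", "arguments": {
  "steps": [
    [[-0.07, 0, 0.07], [0, 0, 0], 1],
    [[-0.1, 0, 0.1], [0, 0, 0], 0.42],
    [[-0.1, 0, 0.1], [0, 0, 0], 0.36],
    [[-0.1, 0, 0.1], [0, 0, 0], 0.32],
    [[-0.1, 0, 0.1], [0, 0, 0], 0.32]
  ]
}}

```text
clock: 17.05
ee_pos: [608.9, -317.6, 46.0]
eef_rot: [0.0, 0.786, -0.35]
contact_force: [-0.6, -0.5, 0.3]
opening: 58.0
```

```bash
python3 - <<'E'
from h import *
t=cam("top");c=cam("side");plan2([((583,-307.5,75),-20,45)]);crop(c,225,240,305,330,6,"s20");crop(t,310,170,430,260,6,"t20")
E
```

```text
tip now [ 583.  -308.1   73.5] [ 0.43 -0.55  0.05] 58.0 17.15
[-0.12, 0.06, 0.09] [-0.0, -0.0, 0.0] rows>= 1.0
```

View pics/s20.png

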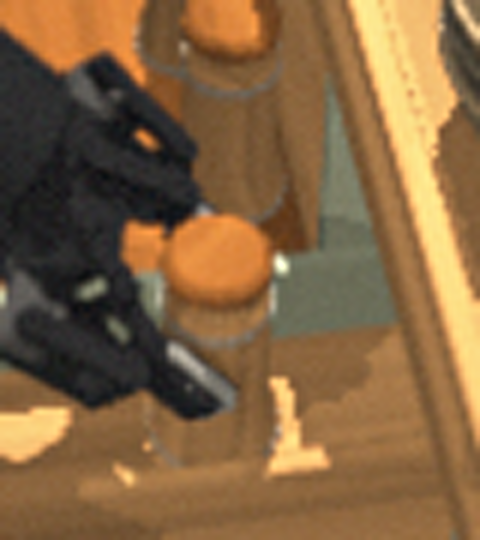

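View pics/t20.png

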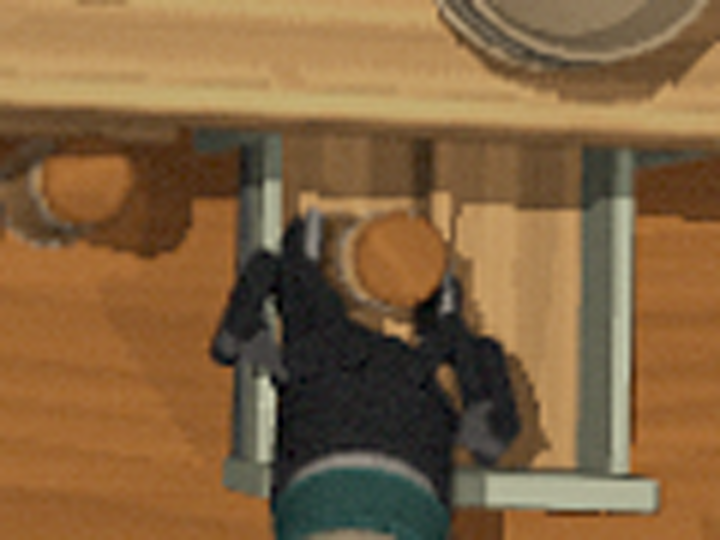

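Request:
{"name": "apply_moves", "arguments": {
  "steps": [
    [[-1.0, -0.2, 0], [0, 0, 0], 0.28],
    [[-3, -0.2, 0], [0, 0, 0], 0.28],
    [[-6, -0.2, 0], [0, 0, 0], 0.28],
    [[-10, -0.2, 0], [0, 0, 0], 0.28],
    [[-13, 0, 1], [0, 0, 0], 0.28]
  ]
}}

```text
clock: 17.65
ee_pos: [526.3, -286.7, 144.2]
eef_rot: [0.002, 0.789, -0.349]
contact_force: [-0.5, -0.5, -0.0]
opening: 61.5
```

```bash
python3 - <<'E'
from h import *
t=cam("top");c=cam("side");plan2([((540,-165,160),-15,45),((566,-165,97),-15,45),((616,-171,56.5),-15,45)]);crop(c,205,190,325,370,3.3,"s21");crop(t,310,170,430,260,6,"t21")
E
```

```text
tip now [ 503.6 -279.9  178.1] [1.6  0.36 0.77] 61.4 17.75
[0.86, 12.3, -1.67] [-3.4, 0.4, 3.7] rows>= 3.0
[7.02, 13.21, -4.44] [-3.4, 0.4, 3.7] rows>= 4.0
[13.35, 14.37, -3.88] [-3.4, 0.4, 3.7] rows>= 5.0
```

View pics/s21.png

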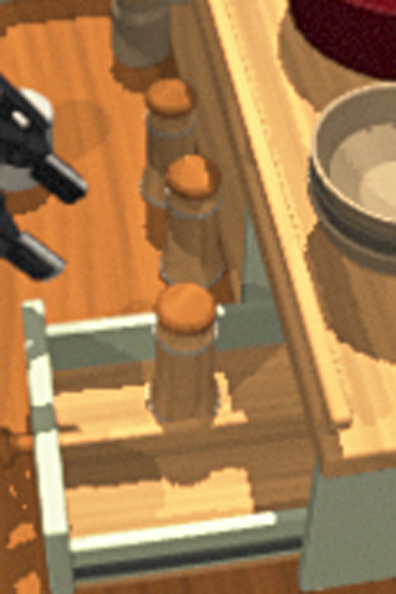

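View pics/t21.png

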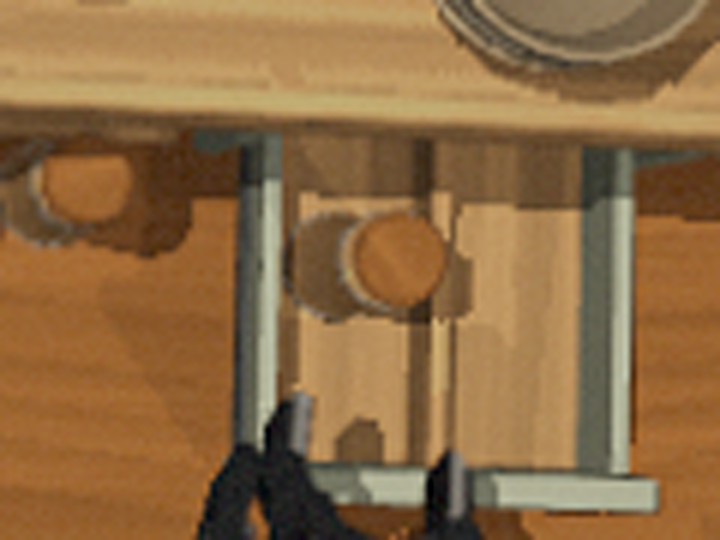

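```bash
python3 - <<'E'
from h import *
plan2([((540,-148,160),-15,45),((571,-156,103.5),-15,45),((616,-168,57),-15,45)])
E
```

```text
tip now [ 503.6 -279.9  178.1] [1.6  0.36 0.77] 61.4 17.75
[0.44, 13.9, -2.07] [-3.4, 0.4, 3.7] rows>= 3.0
[6.68, 14.22, -3.86] [-3.4, 0.4, 3.7] rows>= 4.0
[13.25, 14.65, -3.92] [-3.4, 0.4, 3.7] rows>= 5.0
```

Request:
{"name": "apply_moves", "arguments": {
  "steps": [
    [[0.4, 13.9, -2.1], [-3.4, 0.4, 3.7], 0.25],
    [[0.4, 13.9, -2.1], [-3.4, 0.4, 3.7], 0.25],
    [[0.4, 13.9, -2.1], [-3.4, 0.4, 3.7], 0.25],
    [[0.4, 13.9, -2.1], [-3.4, 0.4, 3.7], 0.25],
    [[6.7, 14.2, -3.8], [-3.4, 0.4, 3.7], 0.25],
    [[6.7, 14.2, -3.8], [-3.4, 0.4, 3.7], 0.25],
    [[6.7, 14.2, -3.8], [-3.4, 0.4, 3.7], 0.25]
  ]
}}

```text
clock: 18.45
ee_pos: [595.8, -161.9, 67.4]
eef_rot: [0.007, 0.798, -0.257]
contact_force: [-0.5, -0.1, -0.5]
opening: 63.8
```

```bash
python3 - <<'E'
from h import *
t=cam("top");plan2([((616,-168,57),-15,45)]);crop(t,260,170,370,250,6.5,"t22")
E
```

```text
tip now [ 569.8 -155.3   96.9] [-0.11 -0.62  0.41] 64.0 18.5
[6.2, -0.06, 0.68] [-0.2, -0.6, -0.2] rows>= 2.0
```

View pics/t22.png

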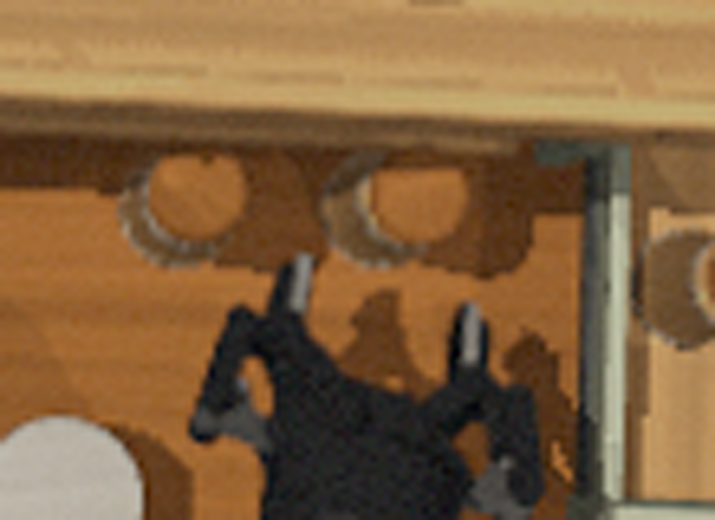

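Request:
{"name": "apply_moves", "arguments": {
  "steps": [
    [[2.5, 0, 0.6], [0, 0, 0], 0.25],
    [[4.5, 0, 0.6], [0, 0, 0], 0.25],
    [[6, 0, 0.6], [0, 0, 0], 0.25],
    [[6.3, 0, 0.5], [0, 0, 0], 0.25],
    [[6.3, 0, 0.5], [0, 0, 0], 0.25]
  ]
}}

```text
clock: 19.0
ee_pos: [643.3, -175.0, 30.3]
eef_rot: [0.006, 0.792, -0.259]
contact_force: [0.4, -1.3, 0.8]
opening: 64.2
```

```bash
python3 - <<'E'
from h import *
t=cam("top");plan2([((616,-168,57),-15,45)]);crop(t,260,170,370,250,6.5,"t23")
E
```

```text
tip now [ 616.6 -167.8   58.2] [ 0.64 -0.82  0.5 ] 64.2 19.05
[0.05, -0.05, -0.1] [-0.2, -0.4, -0.1] rows>= 1.0
```

View pics/t23.png

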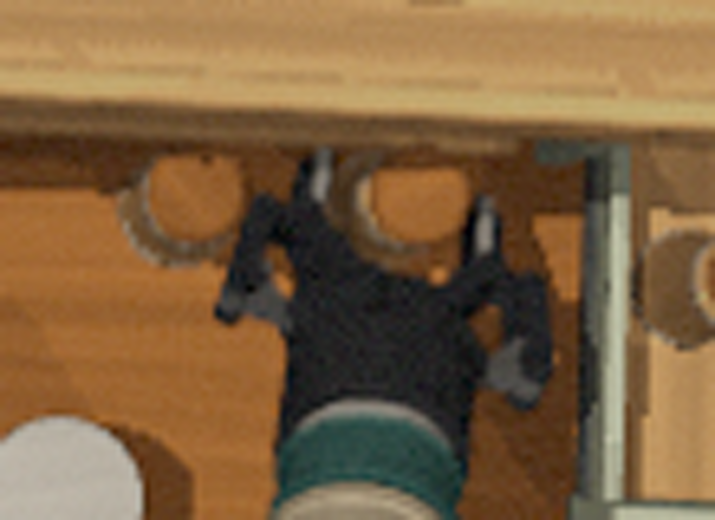

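Straddled and centred. Close and lift.

Request:
{"name": "apply_moves", "arguments": {
  "steps": [
    [[0, 0, 0], [0, 0, 0], 1],
    [[0, 0, 0], [0, 0, 0], 1],
    [[0, 0, 0], [0, 0, 0], 1],
    [[0, 0, 0], [0, 0, 0], 1],
    [[0, 0, 0], [0, 0, 0], 1],
    [[-0.3, 0, 0.3], [0, 0, 0], 1],
    [[-0.7, 0, 0.7], [0, 0, 0], 1],
    [[-1.4, 0, 1.4], [0, 0, 0], 1]
  ],
  "force": 40
}}

```text
clock: 19.85
ee_pos: [641.3, -173.1, 47.3]
eef_rot: [0.008, 0.798, -0.256]
contact_force: [-0.2, 0.7, -3.1]
opening: 43.9
```

```bash
python3 - <<'E'
from h import *
t=cam("top");c=cam("side");plan2([((580,-160,110),-15,45),((560,-155,185),-15,45),((540,0,195),0,45),((545,150,195),10,45),((565,275,180),20,45)]);crop(c,205,170,305,270,5,"s24")
E
```

```text
tip now [ 617.7 -167.4   78.8] [-0.14 -0.24 -1.06] 43.9 19.95
[-4.92, -0.26, -0.51] [-0.2, -0.3, -0.2] rows>= 1.0
[-11.7, -0.26, 3.31] [-0.2, -0.3, -0.2] rows>= 3.0
[-16.61, 14.91, -0.32] [-10.8, -0.2, 10.4] rows>= 5.0
[-19.07, 29.98, -2.9] [-17.9, -0.2, 17.5] rows>= 8.0
[-19.05, 42.99, -5.09] [-25.0, -0.2, 24.5] rows>= 10.0
```

View pics/s24.png

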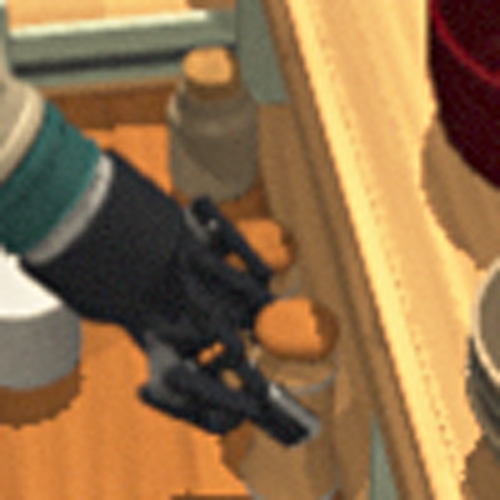

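Request:
{"name": "apply_moves", "arguments": {
  "steps": [
    [[-3, -0.2, -0.3], [0, 0, 0], 1],
    [[-5.5, -0.2, 0], [0, 0, 0], 1],
    [[-8.8, -0.2, 1.8], [0, 0, 0], 1],
    [[-11.7, -0.2, 3.3], [0, 0, 0], 1],
    [[-13, 4, 2.4], [-3, 0, 3], 1],
    [[-14.2, 8, 1.4], [-6, 0, 5.8], 1],
    [[-15.4, 12, 0.4], [-8.6, 0, 8.3], 1],
    [[-16.6, 15, -0.3], [-10.8, 0, 10.4], 1]
  ]
}}

```text
clock: 20.75
ee_pos: [565.8, 3.0, 165.2]
eef_rot: [0.003, 0.793, 0.005]
contact_force: [-0.2, 0.2, -2.4]
opening: 44.3
```

```bash
python3 - <<'E'
from h import *
plan2([((545,150,195),10,45),((560,290,190),20,45),((590,332,180),20,45)])
E
```

```text
tip now [538.5   2.9 193. ] [-0.18  0.21 -2.4 ] 44.3 20.75
[0.34, 15.18, 0.62] [-7.1, -0.4, 6.9] rows>= 4.0
[1.71, 29.64, 1.26] [-14.2, -0.4, 13.9] rows>= 6.0
[4.54, 33.83, 2.7] [-14.2, -0.4, 13.9] rows>= 7.0
```

Request:
{"name": "apply_moves", "arguments": {
  "steps": [
    [[0, 5, 0.2], [-2.4, 0, 2.3], 1],
    [[0.2, 10, 0.4], [-4.7, 0, 4.6], 1],
    [[0.3, 15, 0.6], [-7.1, 0, 6.9], 1],
    [[0.7, 20, 0.8], [-9.5, 0, 9.3], 1],
    [[1.2, 25, 1], [-12, 0, 11.7], 1],
    [[1.7, 29.6, 1.3], [-14.2, 0, 13.9], 1],
    [[3.2, 32, 2], [-14.2, 0, 13.9], 1],
    [[4.5, 33.8, 2.7], [-14.2, 0, 13.9], 1]
  ]
}}

```text
clock: 21.55
ee_pos: [618.0, 341.1, 152.9]
eef_rot: [-0.0, 0.792, 0.349]
contact_force: [-0.9, -0.5, -2.5]
opening: 44.0
```

```bash
python3 - <<'E'
from h import *
t=cam("top");c=cam("side");plan2([((590,332,180),20,45),((600,328,170),20,45)]);crop(c,180,90,300,210,5,"s25");crop(t,105,165,225,255,6,"t25")
E
```

```text
tip now [593.6 332.  181.1] [ 0.33  0.6  -1.84] 44.2 21.65
[-0.16, 0.12, -0.3] [0.0, -0.3, -0.0] rows>= 1.0
[1.11, -0.6, -0.43] [0.0, -0.3, -0.0] rows>= 1.0
```

View pics/s25.png

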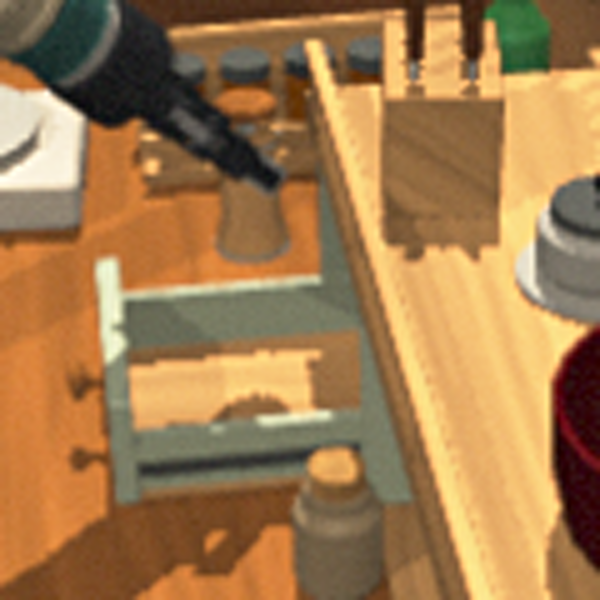

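View pics/t25.png

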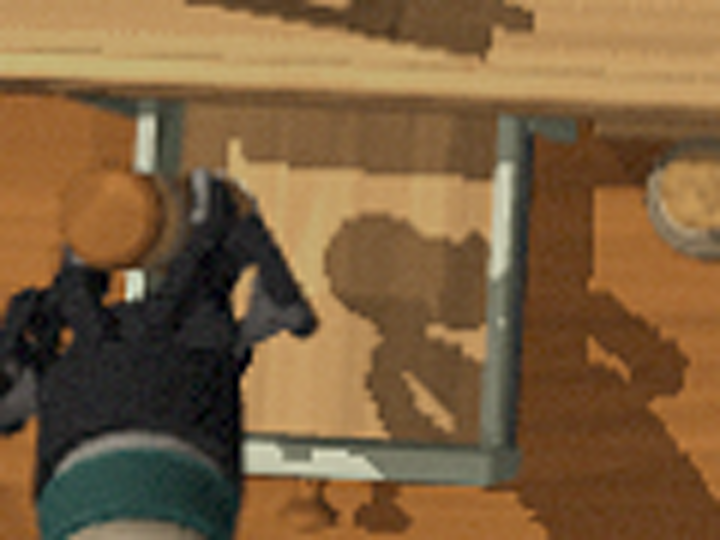

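```bash
python3 - <<'E'
from h import *
t=cam("top");c=cam("side")
f=lambda x,y,z:onz(t,105+x/6,165+y/6,z).round(1)
s=lambda x,y,z:onz(c,180+x/5,90+y/5,z).round(1)
print("cap",f(112,218,234),s(245,103,232),"tri",tri((t,105+112/6,165+218/6),(c,180+245/5,90+103/5)))
print("foot",s(253,240,124))
print("walls L",f(138,130,63),f(160,130,63),"R inner",f(495,170,63),f(485,430,63),"outer",f(528,170,63),"front outer",f(250,475,92),f(500,485,92),"inner",f(270,440,92))
print("side walls L in",s(125,298,63),s(320,280,63),"R",s(130,435,63),s(330,410,63))
E
```

```text
cap [582.  329.1 234. ] [584.6 327.3 232. ] tri [583.5258655  330.1340679  230.62110468]
foot [586.6 331.5 124. ]
walls L [633.2 378.8  63. ] [633.5 368.1  63. ] R inner [618.5 207.7  63. ] [497.6 208.   63. ] outer [618.8 192.3  63. ] front outer [475.1 309.4  92. ] [474.2 195.1  92. ] inner [491.1 300.8  92. ]
side walls L in [495.5 369.5  63. ] [638.7 368.4  63. ] R [485.9 200.4  63. ] [620.  205.1  63. ]
```

```bash
python3 - <<'E'
from h import *
plan2([((600,324,175),20,45),((600,324,87),20,45)])
E
```

```text
tip now [592.  329.6 180.2] [-0.32 -0.81 -2.59] 44.0 21.75
[0.77, -0.79, 0.07] [-0.1, -0.5, 0.1] rows>= 1.0
[7.04, -0.79, -6.1] [-0.1, -0.5, 0.1] rows>= 2.0
```

Request:
{"name": "apply_moves", "arguments": {
  "steps": [
    [[0.4, -0.4, 0], [0, 0, 0], 1],
    [[0.8, -0.8, 0.1], [0, 0, 0], 1],
    [[2.2, -0.8, -1.3], [0, 0, 0], 1],
    [[3.6, -0.8, -2.7], [0, 0, 0], 1],
    [[5, -0.8, -4.1], [0, 0, 0], 1],
    [[6.4, -0.8, -5.5], [0, 0, 0], 1],
    [[7, -0.8, -6.1], [0, 0, 0], 1],
    [[7, -0.8, -6.1], [0, 0, 0], 1]
  ]
}}

```text
clock: 22.55
ee_pos: [625.4, 331.8, 58.6]
eef_rot: [-0.001, 0.795, 0.345]
contact_force: [-0.3, -0.6, -2.7]
opening: 43.8
```

```bash
python3 - <<'E'
from h import *
t=cam("top");c=cam("side");plan2([((600,324,77),20,45)]);crop(c,180,90,300,210,5,"s26");crop(t,105,165,225,255,6,"t26")
E
```

```text
tip now [601.6 323.8  89.4] [ 0.35 -0.32 -1.98] 44.1 22.65
[0.78, 0.08, -0.96] [-0.1, -0.3, 0.1] rows>= 1.0
```

View pics/s26.png

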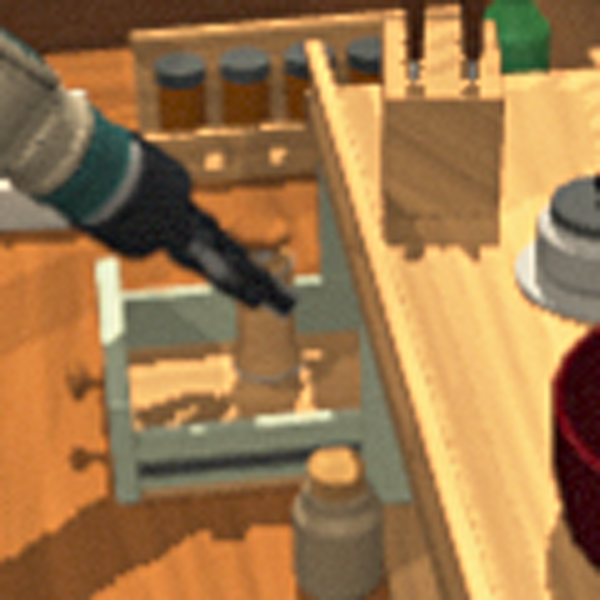

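View pics/t26.png

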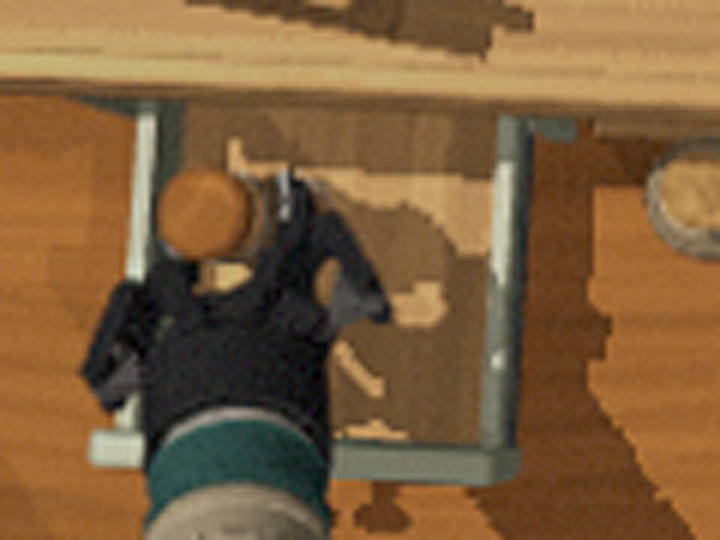

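Request:
{"name": "apply_moves", "arguments": {
  "steps": [
    [[0.3, 0, -0.3], [0, 0, 0], 1],
    [[0.6, 0, -0.6], [0, 0, 0], 1],
    [[0.75, 0, -0.75], [0, 0, 0], 1],
    [[0.75, 0, -0.75], [0, 0, 0], 1]
  ]
}}

```text
clock: 23.05
ee_pos: [626.2, 333.1, 49.8]
eef_rot: [-0.001, 0.792, 0.346]
contact_force: [0.5, 0.3, -3.0]
opening: 44.0
```

Request:
{"name": "apply_moves", "arguments": {
  "steps": [
    [[0.07, 0, -0.07], [0, 0, 0], 1],
    [[0.14, 0, -0.14], [0, 0, 0], 1],
    [[0.18, 0, -0.18], [0, 0, 0], 1],
    [[0.18, 0, -0.18], [0, 0, 0], 1]
  ]
}}

```text
clock: 23.45
ee_pos: [628.1, 333.7, 49.5]
eef_rot: [-0.0, 0.788, 0.346]
contact_force: [-0.9, -1.3, 3.9]
opening: 44.2
```

```bash
python3 - <<'E'
from h import *
plan2([((600,324,75),20,45)])
E
```

```text
tip now [602.2 324.4  77.1] [-0.95 -1.32  3.93] 44.2 23.45
[-0.0, 0.05, -0.3] [-0.1, -0.1, 0.1] rows>= 1.0
```

Standing. Release as before.

Request:
{"name": "apply_moves", "arguments": {
  "steps": [
    [[-0.04, 0, 0.04], [0, 0, 0], 1],
    [[-0.07, 0, 0.07], [0, 0, 0], 0.42],
    [[-0.07, 0, 0.07], [0, 0, 0], 0.37],
    [[-0.07, 0, 0.07], [0, 0, 0], 0.34],
    [[-0.07, 0, 0.07], [0, 0, 0], 0.34]
  ]
}}

```text
clock: 23.95
ee_pos: [626.3, 333.1, 48.2]
eef_rot: [-0.001, 0.792, 0.346]
contact_force: [-1.0, -1.4, -0.8]
opening: 56.4
```

```bash
python3 - <<'E'
from h import *
t=cam("top");c=cam("side");plan2([((600,324,77),20,45)]);crop(c,180,90,300,210,5,"s27");crop(t,105,165,225,255,6,"t27")
E
```

```text
tip now [600.6 323.9  76.1] [ 0.07 -0.37 -0.61] 55.8 24.05
[-0.1, 0.04, 0.05] [-0.1, -0.4, 0.1] rows>= 1.0
```

View pics/t27.png

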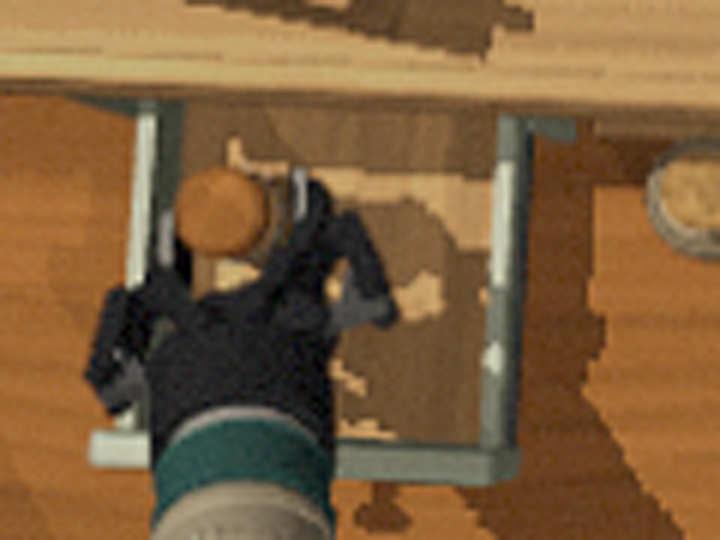

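Request:
{"name": "apply_moves", "arguments": {
  "steps": [
    [[-1.0, 0, 0], [0, 0, 0], 0.32],
    [[-3, 0, 0], [0, 0, 0], 0.32],
    [[-6, 0, 0], [0, 0, 0], 0.3],
    [[-10, 0, 0], [0, 0, 0], 0.28],
    [[-13, 0, 1], [0, 0, 0], 0.25]
  ]
}}

```text
clock: 24.55
ee_pos: [543.9, 303.6, 147.3]
eef_rot: [-0.001, 0.795, 0.347]
contact_force: [0.6, -0.2, 0.4]
opening: 63.8
```

```bash
python3 - <<'E'
from h import *
t=cam("top");c=cam("side");plan2([((540,150,200),5,45),((530,-60,180),-7,45),((570,-69,103),-7,45)]);crop(c,180,90,300,210,5,"s28")
E
```

```text
tip now [522.1 296.2 181.8] [ 0.92 -0.21  0.83] 64.1 24.65
[-3.69, -15.07, -1.1] [10.5, 0.2, -10.6] rows>= 4.0
[-8.18, -35.01, -8.36] [19.0, 0.2, -19.1] rows>= 8.0
[-0.3, -37.23, -11.38] [19.0, 0.2, -19.1] rows>= 8.0
```

View pics/s28.png

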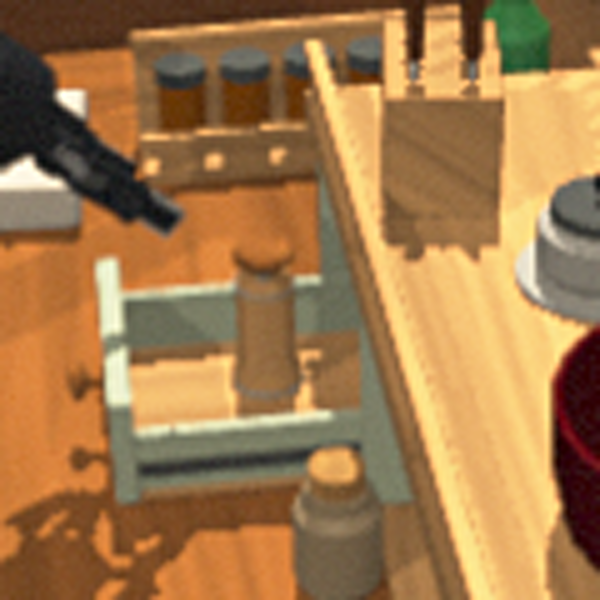

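Request:
{"name": "apply_moves", "arguments": {
  "steps": [
    [[-1.2, -5, -0.4], [3.5, 0, -3.5], 0.25],
    [[-2.4, -10, -0.8], [7, 0, -7], 0.25],
    [[-3.7, -15, -1.1], [10.5, 0.2, -10.6], 0.25],
    [[-4.8, -20, -3], [12.7, 0.2, -12.8], 0.25],
    [[-6, -25, -5], [15, 0.2, -15], 0.25],
    [[-7.2, -30, -6.8], [17, 0.2, -17], 0.25],
    [[-8.2, -35, -8.4], [19, 0.2, -19.1], 0.25],
    [[-8.2, -35, -8.4], [19, 0.2, -19.1], 0.25]
  ]
}}

```text
clock: 25.45
ee_pos: [555.0, -67.1, 147.2]
eef_rot: [-0.008, 0.794, -0.133]
contact_force: [0.8, 0.2, 0.5]
opening: 63.8
```

```bash
python3 - <<'E'
from h import *
plan2([((570,-69,104),-7,45),((616,-75,57.5),-7,45)])
E
```

```text
tip now [527.9 -63.5 175. ] [0.83 0.19 0.54] 63.8 25.45
[8.04, 0.05, -1.92] [0.0, -0.5, 0.4] rows>= 2.0
[14.61, 0.07, -1.88] [0.0, -0.5, 0.4] rows>= 3.0
```

Request:
{"name": "apply_moves", "arguments": {
  "steps": [
    [[4, 0, -1], [0, -0.5, 0.4], 0.25],
    [[8, 0, -1.9], [0, -0.5, 0.4], 0.25],
    [[8, 0, -1.9], [0, -0.5, 0.4], 0.25]
  ]
}}

```text
clock: 25.75
ee_pos: [594.8, -69.7, 68.1]
eef_rot: [0.003, 0.8, -0.117]
contact_force: [-1.2, 0.0, 0.1]
opening: 64.0
```

```bash
python3 - <<'E'
from h import *
t=cam("top");plan2([((616,-75,57.5),-7,45)]);crop(t,220,170,340,250,6,"t29")
E
```

```text
tip now [568.2 -66.3  99.2] [-0.65  0.69  0.15] 64.2 25.8
[6.37, -0.32, 0.58] [0.1, -0.6, -0.2] rows>= 2.0
```

View pics/t29.png

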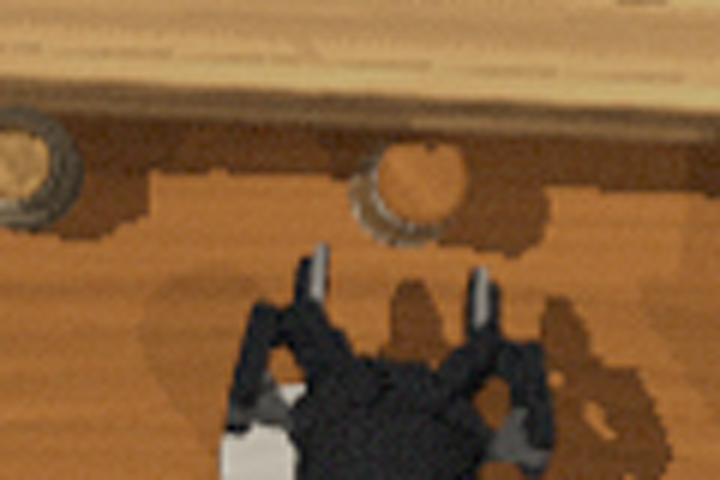

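Request:
{"name": "apply_moves", "arguments": {
  "steps": [
    [[2.5, -0.3, 0.5], [0, 0, 0], 0.25],
    [[4.5, -0.3, 0.5], [0, 0, 0], 0.25],
    [[6, -0.3, 0.5], [0, 0, 0], 0.25],
    [[6.4, -0.3, 0.4], [0, 0, 0], 0.25],
    [[6.4, -0.3, 0.4], [0, 0, 0], 0.25]
  ]
}}

```text
clock: 26.3
ee_pos: [645.6, -78.4, 36.3]
eef_rot: [-0.0, 0.783, -0.118]
contact_force: [-0.8, 0.3, -0.0]
opening: 64.0
```

```bash
python3 - <<'E'
from h import *
t=cam("top");plan2([((616,-75,57.5),-7,45)]);crop(t,220,170,340,250,6,"t30")
E
```

```text
tip now [617.9 -75.1  63.9] [-0.91  0.57 -0.63] 64.2 26.35
[0.31, -0.02, -0.6] [0.2, 0.1, -0.1] rows>= 1.0
```

View pics/t30.png

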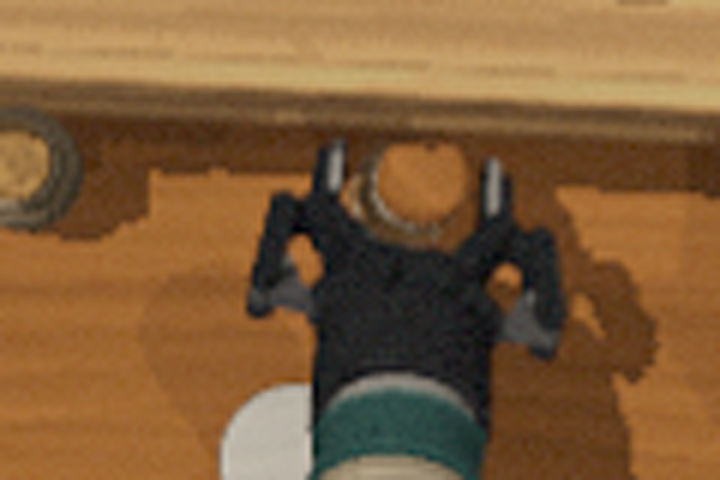

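Request:
{"name": "apply_moves", "arguments": {
  "steps": [
    [[0.3, 0, -0.5], [0, 0, 0], 0.25],
    [[0.3, 0, -0.5], [0, 0, 0], 0.25],
    [[0.3, 0, -0.5], [0, 0, 0], 1],
    [[0.3, 0, -0.5], [0, 0, 0], 1],
    [[0.3, 0, -0.5], [0, 0, 0], 1],
    [[0.3, 0, -0.5], [0, 0, 0], 1],
    [[0.3, 0, -0.5], [0, 0, 0], 1]
  ],
  "force": 40
}}

```text
clock: 27.05
ee_pos: [644.4, -78.9, 29.7]
eef_rot: [-0.001, 0.784, -0.12]
contact_force: [-3.1, -0.8, 2.7]
opening: 44.8
```

```bash
python3 - <<'E'
from h import *
plan2([((616,-75,57.5),-7,45)])
E
```

```text
tip now [616.9 -75.6  57.2] [-3.11 -0.81  2.72] 44.8 27.05
[-0.09, 0.04, -0.06] [0.1, 0.1, -0.1] rows>= 1.0
```

Request:
{"name": "apply_moves", "arguments": {
  "steps": [
    [[-0.3, 0, 0.3], [0, 0, 0], 1],
    [[-0.7, 0, 0.7], [0, 0, 0], 1],
    [[-1.4, 0, 1.4], [0, 0, 0], 1],
    [[-1.4, 0, 1.4], [0, 0, 0], 1]
  ]
}}

```text
clock: 27.45
ee_pos: [644.5, -78.4, 50.2]
eef_rot: [-0.0, 0.783, -0.118]
contact_force: [0.2, -0.7, -3.0]
opening: 44.8
```

```bash
python3 - <<'E'
from h import *
t=cam("top");c=cam("side");plan2([((580,-73,105),-7,45),((555,-70,190),-7,45),((540,0,197),0,45),((545,150,197),10,45)]);crop(c,205,170,305,270,5,"s31")
E
```

```text
tip now [616.4 -75.1  76.5] [ 0.92  0.46 -3.  ] 44.9 27.55
[-4.58, -0.23, -0.56] [0.1, 0.0, -0.2] rows>= 1.0
[-12.37, -0.23, 3.67] [0.1, 0.0, -0.2] rows>= 3.0
[-14.52, 6.88, 2.52] [-4.8, 0.0, 4.8] rows>= 4.0
[-15.49, 22.3, 1.54] [-11.9, 0.0, 11.9] rows>= 6.0
```

View pics/s31.png

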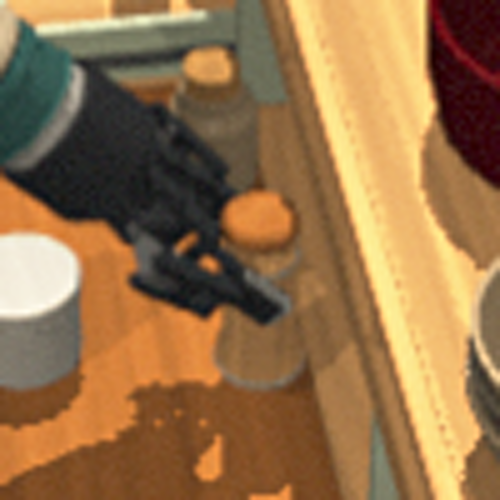

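Request:
{"name": "apply_moves", "arguments": {
  "steps": [
    [[-3, -0.2, -0.4], [0, 0, 0], 1],
    [[-5.5, -0.2, 0], [0, 0, 0], 1],
    [[-9, -0.2, 1.8], [0, 0, 0], 1],
    [[-12.4, -0.2, 3.7], [0, 0, 0], 1],
    [[-13.4, 3.5, 3.1], [-2.4, 0, 2.4], 1],
    [[-14.5, 7, 2.5], [-4.8, 0, 4.8], 1],
    [[-14.9, 12, 2.2], [-7.1, 0, 7.1], 1],
    [[-15.2, 17, 1.9], [-9.5, 0, 9.5], 1]
  ]
}}

```text
clock: 28.35
ee_pos: [569.3, 102.1, 169.2]
eef_rot: [-0.0, 0.786, 0.117]
contact_force: [0.6, -0.2, -2.1]
opening: 44.8
```

```bash
python3 - <<'E'
from h import *
plan2([((550,190,190),12,45),((570,243,180),12,45)])
E
```

```text
tip now [542.   98.9 196.8] [ 0.6  -0.15 -2.09] 44.8 28.35
[1.78, 9.21, 0.83] [-3.8, -0.0, 3.8] rows>= 2.0
[4.33, 14.24, 1.96] [-3.8, -0.0, 3.8] rows>= 4.0
```

Request:
{"name": "apply_moves", "arguments": {
  "steps": [
    [[0.9, 4.6, 0.4], [-1.9, 0, 1.9], 1],
    [[1.8, 9.2, 0.8], [-3.8, 0, 3.8], 1],
    [[3, 12, 1.4], [-3.8, 0, 3.8], 1],
    [[4.3, 14.2, 2], [-3.8, 0, 3.8], 1],
    [[4.3, 14.2, 2], [-3.8, 0, 3.8], 1],
    [[4.3, 14.2, 2], [-3.8, 0, 3.8], 1]
  ]
}}

```text
clock: 28.95
ee_pos: [597.4, 247.4, 151.8]
eef_rot: [-0.001, 0.788, 0.21]
contact_force: [-1.0, -0.7, -2.7]
opening: 44.9
```

```bash
python3 - <<'E'
from h import *
t=cam("top");c=cam("side");plan2([((570,243,170),12,45),((570,243,87),12,45)]);crop(c,180,90,300,210,5,"s32");crop(t,105,165,225,255,6,"t32")
E
```

```text
tip now [570.5 240.6 179.9] [ 0.54  0.2  -2.5 ] 44.7 29.05
[0.7, 0.25, -0.69] [0.0, -0.1, 0.0] rows>= 1.0
[6.58, 0.26, -6.55] [0.0, -0.1, 0.0] rows>= 2.0
```

View pics/s32.png

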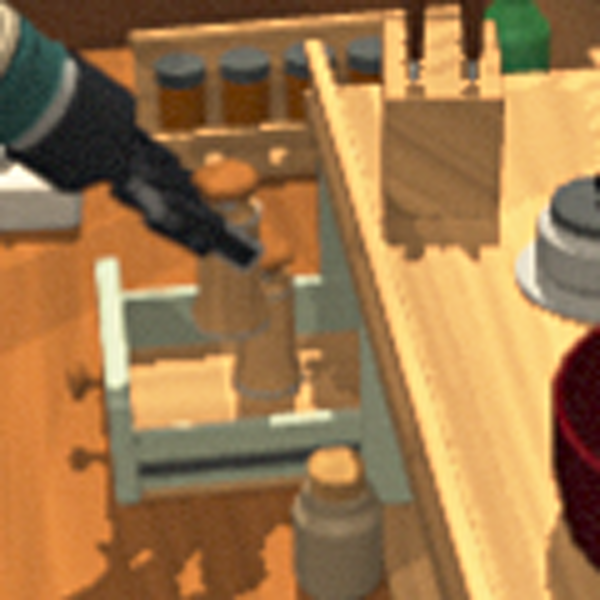

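View pics/t32.png

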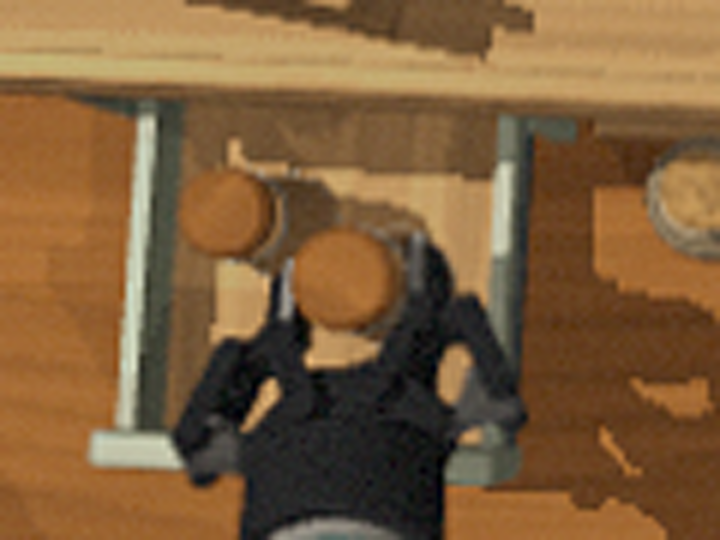

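```bash
python3 - <<'E'
from h import *
t=cam("top");c=cam("side")
f=lambda x,y,z:onz(t,105+x/6,165+y/6,z).round(1)
s=lambda x,y,z:onz(c,180+x/5,90+y/5,z).round(1)
print("first",f(228,213,126),"second",f(347,280,232),s(226,180,230),"foot",s(230,320,122))
E
```

```text
first [591.5 314.6 126. ] second [560.3 234.1 232. ] [560.3 228.6 230. ] foot [559.  235.5 122. ]
```

```bash
python3 - <<'E'
from h import *
plan2([((570,249,175),12,45),((570,249,88),12,45)])
E
```

```text
tip now [571.  240.3 180.7] [ 0.17  0.04 -2.57] 44.7 29.15
[0.46, 0.87, -0.34] [-0.0, -0.0, 0.1] rows>= 1.0
[6.61, 0.88, -6.49] [-0.0, -0.0, 0.1] rows>= 2.0
```

Request:
{"name": "apply_moves", "arguments": {
  "steps": [
    [[0.3, 0.5, -0.2], [0, 0, 0], 1],
    [[0.5, 0.9, -0.3], [0, 0, 0], 1],
    [[1.9, 0.9, -1.7], [0, 0, 0], 1],
    [[3.3, 0.9, -3.1], [0, 0, 0], 1],
    [[4.7, 0.9, -4.5], [0, 0, 0], 1],
    [[6, 0.9, -5.8], [0, 0, 0], 1],
    [[6.6, 0.9, -6.4], [0, 0, 0], 1],
    [[6.6, 0.9, -6.4], [0, 0, 0], 1]
  ]
}}

```text
clock: 29.95
ee_pos: [596.7, 255.8, 59.4]
eef_rot: [-0.001, 0.789, 0.209]
contact_force: [-0.4, 0.2, -3.2]
opening: 44.7
```

```bash
python3 - <<'E'
from h import *
t=cam("top");c=cam("side");plan2([((570,249,77),12,45)]);crop(c,180,90,300,210,5,"s33");crop(t,105,165,225,255,6,"t33")
E
```

```text
tip now [571.7 250.8  89.9] [ 0.66 -0.36 -2.77] 44.8 30.05
[0.77, -0.14, -1.06] [0.0, 0.1, 0.0] rows>= 1.0
```

View pics/s33.png

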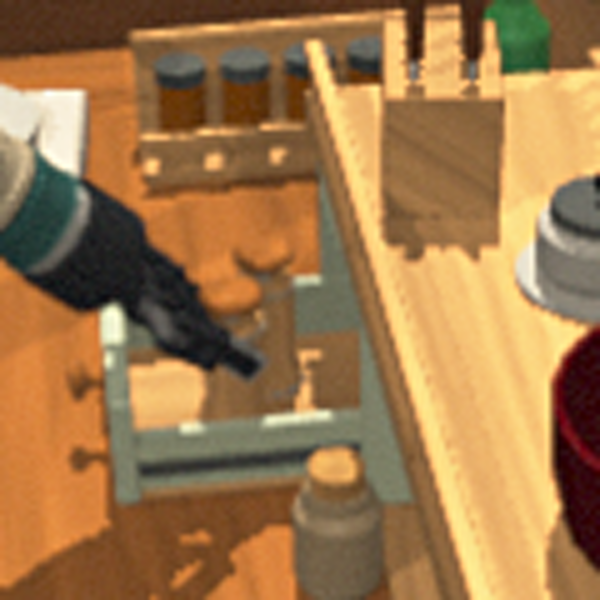

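View pics/t33.png

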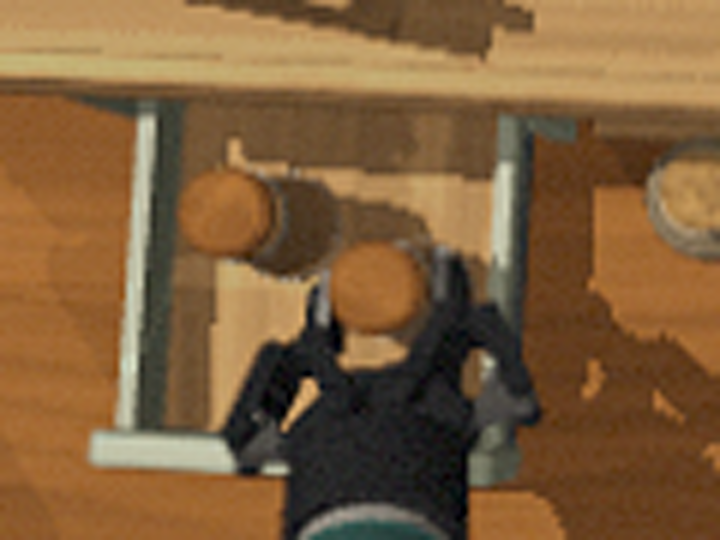

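Request:
{"name": "apply_moves", "arguments": {
  "steps": [
    [[0.3, 0, -0.3], [0, 0, 0], 1],
    [[0.6, 0, -0.6], [0, 0, 0], 1],
    [[0.75, 0, -0.75], [0, 0, 0], 1],
    [[0.75, 0, -0.75], [0, 0, 0], 1]
  ]
}}

```text
clock: 30.45
ee_pos: [597.7, 256.1, 50.6]
eef_rot: [-0.001, 0.786, 0.209]
contact_force: [-0.1, 0.2, -1.7]
opening: 44.5
```

Request:
{"name": "apply_moves", "arguments": {
  "steps": [
    [[0.07, 0, -0.07], [0, 0, 0], 1],
    [[0.14, 0, -0.14], [0, 0, 0], 1],
    [[0.18, 0, -0.18], [0, 0, 0], 1],
    [[0.18, 0, -0.18], [0, 0, 0], 1]
  ]
}}

```text
clock: 30.85
ee_pos: [598.0, 256.3, 48.4]
eef_rot: [-0.0, 0.785, 0.209]
contact_force: [-0.4, -0.0, -2.5]
opening: 45.1
```

```bash
python3 - <<'E'
from h import *
plan2([((570,249,75),12,45)])
E
```

```text
tip now [571.  250.5  75.9] [-0.36 -0.02 -2.47] 45.1 30.85
[-0.03, -0.13, -0.16] [0.0, 0.0, 0.0] rows>= 1.0
```

Still hanging; a bit further.

Request:
{"name": "apply_moves", "arguments": {
  "steps": [
    [[0.07, 0, -0.07], [0, 0, 0], 1],
    [[0.14, 0, -0.14], [0, 0, 0], 1],
    [[0.14, 0, -0.14], [0, 0, 0], 1]
  ]
}}

```text
clock: 31.15
ee_pos: [599.1, 256.4, 47.8]
eef_rot: [-0.001, 0.782, 0.209]
contact_force: [-2.1, -0.6, 3.5]
opening: 44.6
```

Request:
{"name": "apply_moves", "arguments": {
  "steps": [
    [[-0.04, 0, 0.04], [0, 0, 0], 1],
    [[-0.06, 0, 0.06], [0, 0, 0], 0.42],
    [[-0.06, 0, 0.06], [0, 0, 0], 0.38],
    [[-0.06, 0, 0.06], [0, 0, 0], 0.35],
    [[-0.06, 0, 0.06], [0, 0, 0], 0.35]
  ]
}}

```text
clock: 31.65
ee_pos: [598.2, 256.3, 47.4]
eef_rot: [-0.0, 0.785, 0.209]
contact_force: [0.3, 0.3, 0.1]
opening: 55.7
```

```bash
python3 - <<'E'
from h import *
t=cam("top");plan2([((570,249,75),12,45)]);crop(t,105,165,225,255,6,"t34")
E
```

```text
tip now [571.1 250.6  74.9] [ 0.32  0.03 -0.61] 55.7 31.7
[-0.11, -0.13, -0.1] [0.0, 0.0, 0.0] rows>= 1.0
```

View pics/t34.png

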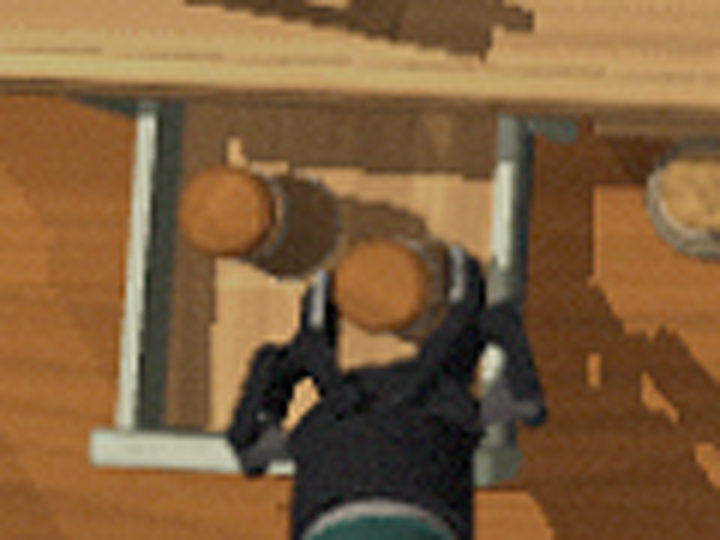

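Free on both sides; retract along the tool axis.

Request:
{"name": "apply_moves", "arguments": {
  "steps": [
    [[-1.0, 0, 0], [0, 0, 0], 0.35],
    [[-3, 0, 0], [0, 0, 0], 0.35],
    [[-6, 0, 0], [0, 0, 0], 0.35],
    [[-10, 0, 0], [0, 0, 0], 0.35],
    [[-15, 0, 2], [0, 0, 0], 0.35],
    [[-18, 0, 3], [0, 0, 0], 0.35],
    [[-18, 0, 3], [0, 0, 0], 0.35],
    [[-18, 0, 3], [0, 0, 0], 0.35]
  ]
}}

```text
clock: 32.5
ee_pos: [494.3, 234.5, 197.7]
eef_rot: [0.001, 0.782, 0.21]
contact_force: [0.6, 0.4, -0.1]
opening: 55.4
```

```bash
python3 - <<'E'
from h import *
t=cam("top","t35");c=cam("side","s35");plan2([((570,249,75),12,45)])
for n,x in(("t35",t),("s35",c)): cv2.imwrite(f"pics/{n}.png",cv2.resize(x['image'][:,:,::-1],(800,600),interpolation=cv2.INTER_CUBIC))
E
```

```text
tip now [466.3 228.1 221.7] [ 0.09 -0.44 -1.28] 55.7 32.6
[17.85, -0.1, -2.85] [0.0, -0.1, 0.0] rows>= 4.0
```

View pics/t35.png

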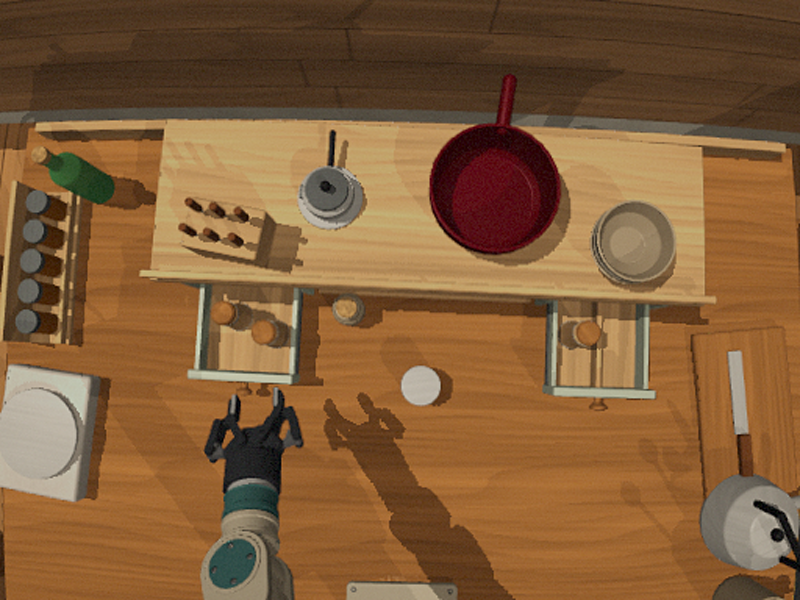

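View pics/s35.png

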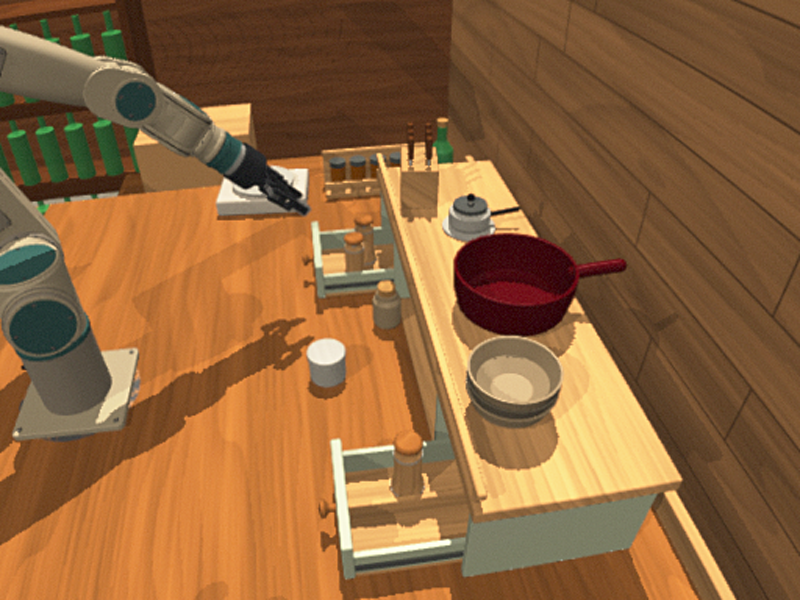

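```bash
python3 - <<'E'
from rig import job
print(job.job_done())
E
```

```text
the job is handed in; nothing more can be done
None
```

All three mills are sorted by feel and standing in the drawers; the job was handed in at about 33 s of the 72 s allowed. No verdict came back.

- **Feeling the caps:** pressed with a tool tilted 45°. The mill nearest the jar (y ≈ +20 mm) pushed back with about 9.5 N after less than 1 mm of travel, so it is stiff. The middle mill (y ≈ −76) and the right-hand one (y ≈ −168) gave only about 1.5 N over 5 to 7 mm, so they are weak.
- **Placing:** the stiff mill is in the left lane of the partitioned drawer. The two weak ones are in the plain drawer, at about (592, 315) and (560, 243) mm. Each was lowered slowly until the floor took its weight, then let go.
- **Last checks:** the final pictures from both cameras show all three mills upright inside the drawers. The jar, the tin and the things on the shelf look where they were, judged by eye. The gripper is clear of everything; the last reading on it was −1.3 N upward, with small sideways forces. Earlier readings with nothing touching were mostly within 1 N, with a few up to about 2 N.
- **What disagreed:** the cameras put the fingertips about 39 mm short of the reported TCP. The missing contact on the first descent confirmed it, so I corrected every later move for it. The gripper read 44 to 45 mm on the 42 mm bodies.

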